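Reload the sloping carton magazine of a feeder and reset its limit switch

ROBOT

A 6-joint arm with a two-finger parallel gripper is mounted at the origin on a cart in front of the work surface, level with it; the furniture and walls round the work are solid. World frame = base frame: x ahead of the robot, y to its left, z up, the work surface at z = 0. Lengths are in mm, angles in rad, forces in N, time in s.
With the tool pointing down it reaches from about 425 to 1125 mm from the base axis. Payload 14.9 kg.
Tool frame: the origin (TCP) lies midway between the tips of the shut fingers; the grasp point (between the pads) lies 19 mm behind it; z points along the fingers, y is the line along which they close (so a half turn about z gives the same grasp; the last joint's range is limited). The gripper opens to 91 mm and grips with 3 to 60 N. Pads are 32 mm wide; open, the fingers measure 118 mm over their backs; the gripper's body (76 mm by 178 mm) begins 60 mm behind the grasp point.
Start: joints at [-1.207, 0.379, 1.734, -0, 1.028, -0.033], TCP at [270.525, -645.627, 213.932] pointing down, gripper open.
Joint ranges: [-2.77, 2.77], [-0.74, 2.19], [0, 2.66], [-1.06, 4.2], [0.31, 2.87], [-3.08, 3.08]. Speed limits (rad/s): [1.89, 1.89, 2.39, 3.14, 3.14, 3.14].

INTERFACE

Orientations are given as a unit quaternion [x, y, z, w].
In Python, from bench import bot, capture, regions_of gives the robot as it stands.
- The arm moves only by the tool jog_arm, never from a script. Its argument "deltas" is a list of rows, each an object of numbers: "x", "y", "z": the shift along the tool's x, y, z in m; "ax", "ay", "az": the turn, a rotation vector about the tool's x, y, z in degrees; "grip": the opening, from 0 (shut) to 1 (fully open). A call has 1 to 10 rows; each row is the pose to reach, as a shift and turn from the pose commanded when the call began, along the tool's axes at that moment; what a row does not reach only later rows make up. A row lasts 1/8 s, in which the tool goes at most 62.5 mm and 10.7 degrees, less where a joint would pass 70% of its speed; a pose out of reach is approached as far as the arm can. A call with a gripper value outside its range is refused whole. The fingers move at their own pace and stop on an object; the grip force is fixed at half the most. Time passes only in rows, so rows that repeat a pose let the fingers close. It gives the time, the measured TCP pose, the force, the opening and the grip force at its end, in the units of the state.
- bot.observe(): the state, without advancing time (a new reading comes with each control period).
- capture(name): name is "scene" or "top" or "wrist"; returns a dict with "image" (480x640x3 uint8, red, green, blue), "K" (3x3 intrinsics, pixels), "xyz" and "attitude" of the camera in the world; the wrist camera has in their place "T_tool_cam" (4x4, takes a point from camera to tool coordinates, whose origin is the TCP and whose axes are the flange's). Camera axes: x right, y up, looking along -z (the intrinsics and any distortion apply to the point x, -y, -z); pixel columns grow to the right and rows downward; lengths in mm; the calibration is good to about 2 mm. A picture is of the moment at which its call begins: read the wrist's pose just before it. There is no depth.
- bot.finish_job(): hands the job in; it is judged then, once.
Trained networks look in a picture, given as the dict that the camera call returned (one of the last four; its "shot" number tells which), for a name from the list of things; names that differ only in an ending like _2 or _b are one class to them, and where a whole thing is asked for, a point or a joint stands for the part that bears it (a point fixed in the world has none). Each returns a list of dicts, best first, with "p" (0 to 1); they miss things now and then, are a little off and sometimes report something else, mostly with a low value. They report only what shows in the picture. A call takes as long as a camera call.
- regions_of(name, picture): "mask" (480x640 bool, what is visible of it) and "centre" ([row, column] in pixels, amid what is visible of it).
The state is a dict: "time": time; "q": joint angles; "dq": joint speeds; "tau": joint torques, N m; "tool_pos": TCP position; "orientation": TCP orientation; "force": force on the tool from outside, world axes, zero at the start; "moment": the same for the moment, N m; "finger_gap": finger opening in mm; "grasp_force": force on a finger pad.
Only numpy, scipy, OpenCV 4.12 (cv2) and the standard library are available. Lean on these libraries where they do the work, as an engineer would, in place of code of your own. Each camera call takes 0.05 s, during which the arm holds its last target. There are 200 camera calls.

TASK

Reload the feeder's carton magazine: with the follower weight still in it, first tip the roller arm of the limit switch over towards the bed until it snaps across, so the pusher stays parked. Take the follower out, stack all the small cartons flat on the sloping bed, one on another, narrow end back against the backstop, and lay the follower on top the same way. Only then tip the roller arm back the other way; never force it, and leave the other things on the bench alone.

Things in the scene. Friction and masses are not known exactly. Their poses are not given: they have to be found in the camera images.
- bed: Sloping steel bed of the feeder's magazine (104 x 110 mm plate), fixed. Origin on its top face where the middle of a seated carton's underside lies. Its z is square to the bed, its x points down the slope (20 deg) away from the robot to the backstop, two upright bars 117 mm high (along z), front faces at x = +38 mm, y = -29 to +29. The other three sides are open, but from y = -64 mm on stand a pusher and an air cylinder, up to 42 mm over the bed.
- roller_arm (a joint): Roller arm of the limit switch in front of the air cylinder: maintained contact, snap action. Angle in rad, 0 = arm upright, +0.6 = leaning over to its stop towards the bed's side (+y of the bed; pusher parked), -0.6 = the other way (-y of the bed; feeding). It stays on either side; pushed past upright it trips and snaps across by itself. Needs about 2 N at the roller.
- roller (a point): Middle of the black roller at the end of the arm, 54 mm from the arm's hinge: 20 mm diameter, 10 mm wide, free to turn, on the arm's robot side; the 11 mm wide, 5 mm thick steel arm is 10 mm behind its middle. Nothing stands within 60 mm to either side of it at its height or in front of it.
- pivot (a point): Point on the horizontal hinge line of the roller arm (which runs along the feeder's x), in the roller's plane, on the switch in front of the air cylinder, 86 mm over the worktop. Its x axis is the feeder's heading (level), y points to the bed's side. The switch housing behind it reaches 15 mm higher than it.
- follower_grip (a point): Middle of the grip of the follower weight: a steel plate 76 (x) x 56 (y) x 12 mm with an upright dark grip bar on it, 56 mm long (x), 14 mm thick (y), 30 mm high. 27 mm above its underside, z up from the plate. 0.3 kg. At the start it lies on the bare bed, x along the bed's x. The worktop to the right of the tester (round x 0.47, y -0.41) is free to put it down meanwhile.
- carton1_mid (a point): Centre of a closed cardboard carton with a blank label, 56 (x) x 76 (y) x 22 mm (z), about 0.1 kg. Starts flat on the dark tool wallet left of the feeder, whose top is 7 mm over the worktop (x 0.44 to 0.73, y 0.06 to 0.44). From 3 to 5 cartons are there.
- carton2_mid (a point): Centre of a closed cardboard carton with a blank label, 56 (x) x 76 (y) x 22 mm (z), about 0.1 kg. Starts flat on the dark tool wallet left of the feeder, whose top is 7 mm over the worktop (x 0.44 to 0.73, y 0.06 to 0.44). From 3 to 5 cartons are there.
- carton3_mid (a point): Centre of a closed cardboard carton with a blank label, 56 (x) x 76 (y) x 22 mm (z), about 0.1 kg. Starts flat on the dark tool wallet left of the feeder, whose top is 7 mm over the worktop (x 0.44 to 0.73, y 0.06 to 0.44). From 3 to 5 cartons are there.
- carton4_mid (a point): Centre of a closed cardboard carton with a blank label, 56 (x) x 76 (y) x 22 mm (z), about 0.1 kg. Starts flat on the dark tool wallet left of the feeder, whose top is 7 mm over the worktop (x 0.44 to 0.73, y 0.06 to 0.44). From 3 to 5 cartons are there.
- carton5_mid (a point): Centre of a closed cardboard carton with a blank label, 56 (x) x 76 (y) x 22 mm (z), about 0.1 kg. Starts flat on the dark tool wallet left of the feeder, whose top is 7 mm over the worktop (x 0.44 to 0.73, y 0.06 to 0.44). From 3 to 5 cartons are there.
- gauge: Round black pressure gauge, 87 x 64 x 29 mm, loose bystander behind the feeder; to be left alone. Origin under its middle.
- keys: Red hex key holder, 22 x 86 x 28 mm, loose bystander in front of the tester; to be left alone. Origin under its middle.
- battery: Small black and orange battery block, 26 x 52 x 17 mm, loose bystander on the wallet's far part; not a carton, to be left alone. Origin under its middle.

How it is judged:
By the outcome, as a careful person would: the job done as asked, in the order asked, and still so for the second after the job is handed in, with the robot touching nothing.
Of carton1, carton2, carton3, carton4, carton5 only 3 to 5 are there at a start; the rules pass over those that are not, and their reading is None.
At some moment in a run one of follower may be knocked a few centimetres aside while the robot is not near it.
Once in a run the grip may slacken for a moment while it holds something.
It also fails if it takes over 210 s, if anything falls off the work surface, if the arm or the gripper's body presses on something with over 40 N, if the wrist force passes 120 N, or if a joint passes its speed limit or range.

## Working session

There is one attempt and no reset: what is moved stays moved. The work goes in short steps, Python scripts to look and compute and a tool call to move; the robot and the scene stay as the last step left them, time stands still between calls to the robot, and variables do not carry over. Pictures are saved under pics/ and viewed, at most 14 in all, crops included, and the job is handed in when it is done.

Besides the shell and the picture viewer there is one more tool, called after "Request:" as a command line: name --argument value ..., lists and objects as JSON in quotes. jog_arm: Moves the arm, as the interface text tells. Its arguments: {"type":"object","properties":{"deltas":{"type":"array"}},"required":["deltas"]}

```bash
ls; mkdir -p pics; cat > h.py <<'E'
import numpy as np, cv2
from scipy.spatial.transform import Rotation as R
from bench import bot, capture, regions_of
def cam(c, st=None):
    """camera rotation (cam->world) and origin"""
    if "T_tool_cam" in c:
        T=np.array(c["T_tool_cam"]); Rt=R.from_quat(st["orientation"]).as_matrix()
        return Rt@T[:3,:3], Rt@T[:3,3]+np.array(st["tool_pos"])
    a=np.array(c["attitude"])
    Rm=a if a.shape==(3,3) else R.from_quat(a).as_matrix()
    return Rm, np.array(c["xyz"])
def ray(c,rc,st=None):
    Rm,o=cam(c,st); K=np.array(c["K"]); r,cc=rc
    d=np.array([(cc-K[0,2])/K[0,0],-(r-K[1,2])/K[1,1],-1.0]); d=Rm@d
    return o,d/np.linalg.norm(d)
def proj(c,P,st=None):
    Rm,o=cam(c,st);K=np.array(c["K"]);p=Rm.T@(np.array(P)-o)
    return np.array([K[1,1]*p[1]/p[2]+K[1,2], -K[0,0]*p[0]/p[2]+K[0,2]])  # row,col
def onz(c,rc,z,st=None):
    o,d=ray(c,rc,st); return o+d*(z-o[2])/d[2]
def tri(rays):
    A=sum(np.eye(3)-np.outer(d,d) for o,d in rays); b=sum((np.eye(3)-np.outer(d,d))@o for o,d in rays)
    return np.linalg.solve(A,b)
def save(c,n): cv2.imwrite(f"pics/{n}.png",c["image"][:,:,::-1])
E
cat > a.py <<'E'
from h import *
s=bot.observe(); print({k:np.round(v,3) for k,v in s.items()})
import pickle
out={}
for n in("scene","top"):
    c=capture(n); save(c,n+"1"); print(n,{k:(np.round(v,3).tolist()) for k,v in c.items() if k!="image"})
    out[n]=c
    for t in("bed","roller_arm","follower_grip","carton1_mid","gauge","keys","battery"):
        for d in regions_of(t,c):
            if d["p"]<.2: continue
            m=d["mask"]; z=0
            r=cv2.minAreaRect(np.argwhere(m)[:,::-1].astype(np.float32))
            print(t,round(d["p"],2),np.round(d["centre"],1),m.sum(),np.round(r[0],0),np.round(r[1],0),round(r[2]))
            out.setdefault("det",[]).append((n,t,d))
pickle.dump(out,open("o.pkl","wb"))
E
python3 a.py
```

```text
pics
{'time': np.float64(0.0), 'q': array([-1.207,  0.379,  1.735,  0.   ,  1.028, -0.033]), 'dq': array([ 0.001,  0.   ,  0.   , -0.   , -0.001, -0.001]), 'tau': array([ 6.0000e-03, -7.6372e+01, -4.3437e+01,  6.5000e-02,  4.2000e-02,
       -0.0000e+00]), 'tool_pos': array([ 270.391, -645.256,  213.29 ]), 'orientation': array([ 0.98 ,  0.197, -0.   , -0.001]), 'force': array([-0.757,  0.43 ,  0.881]), 'moment': array([-0.043,  0.009,  0.01 ]), 'grasp_force': np.float64(0.0), 'finger_gap': np.float64(91.464)}
scene {'K': [[606.295, 0.0, 319.132], [0.0, 606.295, 237.62], [0.0, 0.0, 1.0]], 'xyz': [-333.179, 883.9, 920.374], 'attitude': [-0.183, 0.429, 0.804, -0.369], 'shot': 1}
bed 0.23 [335.1 230.6] 960 [229. 335.] [27. 41.] 59
roller_arm 0.46 [220.3 411.2] 150 [412. 223.] [ 7. 29.] 34
follower_grip 0.62 [226.9 345.4] 487 [346. 227.] [35. 21.] 9
follower_grip 0.42 [255.4 241.5] 248 [240. 256.] [13. 21.] 45
carton1_mid 0.93 [336.2 228.9] 955 [229. 335.] [27. 42.] 61
gauge 0.94 [222.8 309.4] 420 [308. 222.] [20. 23.] 90
battery 0.57 [253.8 241.5] 169 [239. 256.] [11. 18.] 45
battery 0.2 [218.9 306.7] 423 [308. 222.] [20. 24.] 90
top {'K': [[448.524, 0.0, 324.26], [0.0, 448.524, 245.96], [0.0, 0.0, 1.0]], 'xyz': [415.049, 64.884, 984.434], 'attitude': [-0.062, 0.063, 0.71, -0.698], 'shot': 2}
bed 0.71 [249.1 372.6] 3050 [385. 241.] [101.  79.] 2
roller_arm 0.44 [307.6 426.7] 106 [424. 306.] [ 7. 27.] 90
follower_grip 0.68 [251.2 361.8] 1007 [362. 250.] [38. 29.] 90
carton1_mid 0.66 [290.8 171.2] 1024 [172. 292.] [26. 39.] 90
gauge 0.87 [182.1 364.9] 786 [368. 184.] [37. 29.] 0
keys 0.88 [317.6 474.3] 432 [472. 318.] [42. 11.] 31
battery 0.6 [189.5 259.7] 302 [258. 192.] [14. 24.] 80
battery 0.27 [316.5 470.7] 500 [471. 317.] [43. 12.] 32
```

View pics/top1.png

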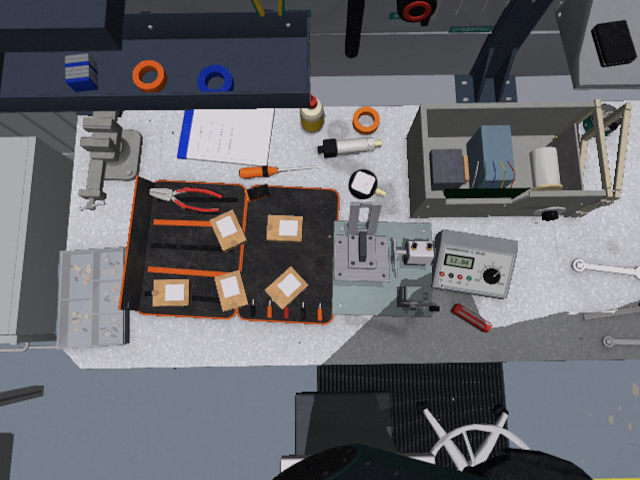

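View pics/scene1.png

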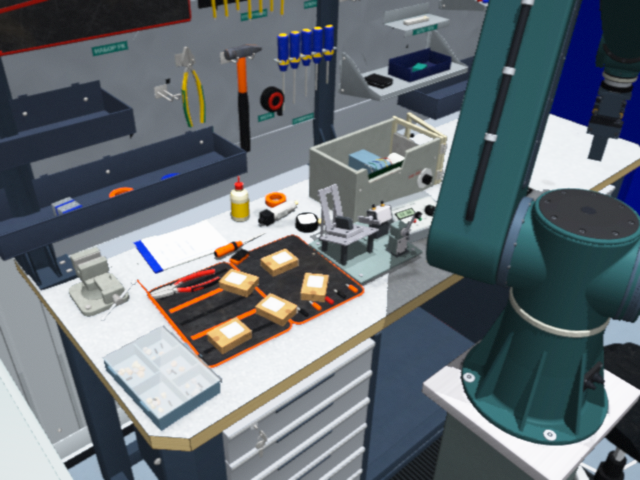

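```bash
cat > b.py <<'E'
from h import *
import pickle
o=pickle.load(open("o.pkl","rb")); t,s=o["top"],o["scene"]
def g(n,nm):
    return next(d for a,b,d in o["det"] if a==n and b==nm)["centre"]
for nm in("roller_arm","follower_grip","gauge","battery"):
    A,B=ray(t,g("top",nm)),ray(s,g("scene",nm)); P=tri([A,B]); print(nm,P.round(1),(proj(t,P)-g("top",nm)).round(1),(proj(s,P)-g("scene",nm)).round(1))
im=t["image"].astype(int); hsv=cv2.cvtColor(t["image"],cv2.COLOR_RGB2HSV)
m=(((hsv[...,0]>8)&(hsv[...,0]<25)&(hsv[...,1]>60)&(hsv[...,1]<170)&(hsv[...,2]>140))|(im.min(2)>200)).astype(np.uint8)
w=np.zeros_like(m); w[205:315,145:325]=1; m=cv2.morphologyEx(m*w,cv2.MORPH_OPEN,np.ones((5,5)))
n,l,st,ce=cv2.connectedComponentsWithStats(m)
for i in range(1,n):
    if st[i,4]<200: continue
    pts=np.array([onz(t,(y,x),29)[:2] for y,x in np.argwhere(l==i)],np.float32)
    r=cv2.minAreaRect(pts); print(st[i,4],ce[i].round(0),np.round(r[0]),np.round(r[1]),round(r[2],1))
for rc in((240,335),(240,388),(278,335),(278,388)): print(rc,onz(t,rc,70).round(0))
for nm,rc in(("roller?",(300,402)),("boxBR",(308,437))): print(nm,onz(t,rc,120).round(0))
c=np.hstack([cv2.resize(t["image"][190:330,320:450],None,fx=3,fy=3,interpolation=3),cv2.resize(s["image"][175:280,300:430],None,fx=3,fy=4,interpolation=3)])
cv2.imwrite("pics/crop1.png",c[:,:,::-1]); print(c.shape)
w=capture("wrist"); print(np.round(w["T_tool_cam"],3).tolist(), w["K"])
E
python3 b.py
```

```text
roller_arm [ 448.  -130.9  116.8] [-0.7 -0.7] [-0.   0.7]
follower_grip [562.6 -14.2  87.9] [0.3 0.3] [-0.  -0.4]
gauge [731.3 -36.    7.6] [1.7 1.5] [-0.4 -1.8]
battery [714.8 201.5  20.8] [1.3 1.2] [-0.5 -1.4]
607 [280. 227.] [628. 150.] [73. 56.] 85.6
538 [229. 233.] [621. 270.] [64. 56.] 26.4
673 [233. 293.] [494. 257.] [80. 53.] 1.4
581 [283. 290.] [494. 149.] [55. 66.] 40.8
870 [170. 292.] [492. 390.] [76. 55.] 89.0
(240, 335) [591.  40.  70.]
(240, 388) [589. -70.  70.]
(278, 335) [512.  41.  70.]
(278, 388) [510. -67.  70.]
roller? [462. -85. 120.]
boxBR [ 446. -151.  120.]
(420, 780, 3)
[[-0.0, 0.957, 0.289, 82.623], [1.0, 0.0, 0.0, -0.27], [0.0, 0.289, -0.957, -171.518], [0.0, 0.0, 0.0, 1.0]] [[340.52284462   0.         321.93380492]
 [  0.         340.52284462 240.02075857]
 [  0.           0.           1.        ]]
```

View pics/crop1.png

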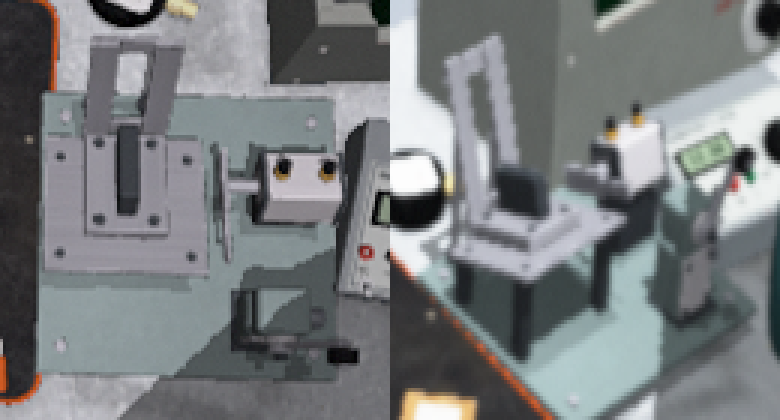

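```bash
cat >> h.py <<'E'
def frame(yaw=0,tilt=0):
    """tool-down orientation: tool x at world yaw (deg), then tilted so that tool z=-bedz for tilt (bed heading = yaw)"""
    return (R.from_euler('z',yaw,degrees=True)*R.from_euler('y',tilt,degrees=True)*R.from_euler('x',180,degrees=True))
def go(*tg, start=None):
    s=bot.observe(); p0=np.array(s["tool_pos"]); R0=R.from_quat(s["orientation"])
    if start is not None: p0,R0=np.array(start[0]),start[1]
    for p,r in tg:
        d=R0.inv().apply(np.array(p)-p0)/1000; v=(R0.inv()*r).as_rotvec(degrees=True)
        print("x %.4f y %.4f z %.4f | ax %.2f ay %.2f az %.2f | rows %.1f"%(*d,*v,max(np.linalg.norm(d)/.0625,np.linalg.norm(v)/10.7)))
E
python3 - <<'E'
from h import *
import pickle
o=pickle.load(open("o.pkl","rb")); t,s=o["top"],o["scene"]
P=tri([ray(t,(308.3,435)),ray(s,(215,417.7))]); print("roller",P.round(1),proj(t,P),proj(s,P))
go(((470,-90,330),frame(0)))
E
```

```text
roller [ 444.4 -145.5  128.1] [308.4982558  435.20137793] [215.0073326  417.48788126]
x 0.3987 y -0.4354 z -0.1161 | ax 0.00 ay -0.00 az 22.74 | rows 9.6
```

Request:
jog_arm --deltas '[{"x": 0.2,"y": -0.218,"z": -0.1,"az": 11,"grip": 0},{"x": 0.2,"y": -0.218,"z": -0.1,"az": 11},{"x": 0.2,"y": -0.218,"z": -0.1,"az": 11},{"x": 0.3987,"y": -0.4354,"z": -0.116,"az": 22.7},{"x": 0.3987,"y": -0.4354,"z": -0.116,"az": 22.7},{"x": 0.3987,"y": -0.4354,"z": -0.116,"az": 22.7},{"x": 0.3987,"y": -0.4354,"z": -0.116,"az": 22.7},{"x": 0.3987,"y": -0.4354,"z": -0.116,"az": 22.7},{"x": 0.3987,"y": -0.4354,"z": -0.116,"az": 22.7},{"x": 0.3987,"y": -0.4354,"z": -0.116,"az": 22.7}]'

```text
invalid input
```

Request:
jog_arm --deltas '[{"x": 0},{"x": 0},{"x": 0}]'

```text
invalid input
```

```bash
cat > look.py <<'E'
import sys,pickle
from h import *
n=sys.argv[1]; s=bot.observe(); c=capture("wrist"); save(c,n); pickle.dump((s,c),open(n+".pkl","wb"))
print(s["tool_pos"].round(1),np.round(s["time"],2))
for t in sys.argv[2:]:
    for d in regions_of(t,c):
        if d["p"]>.3: print(t,round(d["p"],2),np.round(d["centre"],1),d["mask"].sum())
E
python3 look.py w1 roller_arm follower_grip bed
```

```text
[ 270.5 -645.6  214. ] 0.85
```

View pics/w1.png

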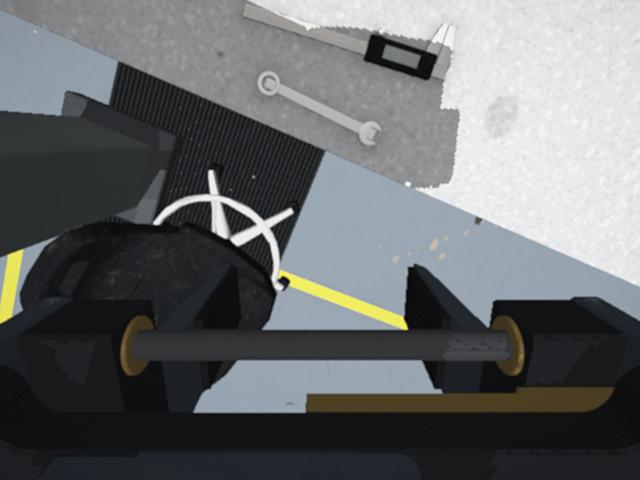

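Request:
jog_arm --deltas '[{"x": 0.2,"y": -0.218,"z": -0.1,"ax": 0,"ay": 0,"az": 11,"grip": 0},{"x": 0.2,"y": -0.218,"z": -0.1,"ax": 0,"ay": 0,"az": 11,"grip": 0},{"x": 0.2,"y": -0.218,"z": -0.1,"ax": 0,"ay": 0,"az": 11,"grip": 0},{"x": 0.3987,"y": -0.4354,"z": -0.116,"ax": 0,"ay": 0,"az": 22.7,"grip": 0},{"x": 0.3987,"y": -0.4354,"z": -0.116,"ax": 0,"ay": 0,"az": 22.7,"grip": 0},{"x": 0.3987,"y": -0.4354,"z": -0.116,"ax": 0,"ay": 0,"az": 22.7,"grip": 0},{"x": 0.3987,"y": -0.4354,"z": -0.116,"ax": 0,"ay": 0,"az": 22.7,"grip": 0},{"x": 0.3987,"y": -0.4354,"z": -0.116,"ax": 0,"ay": 0,"az": 22.7,"grip": 0},{"x": 0.3987,"y": -0.4354,"z": -0.116,"ax": 0,"ay": 0,"az": 22.7,"grip": 0},{"x": 0.3987,"y": -0.4354,"z": -0.116,"ax": 0,"ay": 0,"az": 22.7,"grip": 0}]'

```text
time: 2.3
tool_pos: [470.5, -87.7, 330.7]
orientation: [1.0, 0.001, 0.001, 0.0]
force: [0.4, -0.3, -0.5]
finger_gap: 0.1
grasp_force: 0.0
```

```bash
python3 look.py w1 roller_arm follower_grip bed
```

```text
[470.5 -87.7 330.7] 2.3
roller_arm 0.77 [229.4 366.8] 451
follower_grip 0.89 [125.  260.3] 3237
bed 0.7 [124.3 282.3] 10593
```

View pics/w1.png

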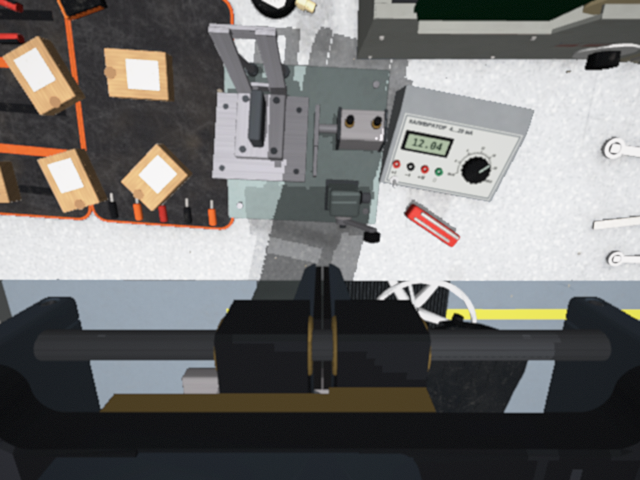

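Request:
jog_arm --deltas '[{"x": 0,"y": -0.12,"z": 0,"ax": 0,"ay": 0,"az": 0,"grip": 0},{"x": 0,"y": -0.12,"z": 0,"ax": 0,"ay": 0,"az": 0,"grip": 0},{"x": 0,"y": -0.12,"z": 0,"ax": 0,"ay": 0,"az": 0,"grip": 0},{"x": 0,"y": -0.12,"z": 0,"ax": 0,"ay": 0,"az": 0,"grip": 0},{"x": 0,"y": -0.12,"z": 0,"ax": 0,"ay": 0,"az": 0,"grip": 0}]'

```text
time: 3.12
tool_pos: [469.9, 28.6, 329.8]
orientation: [1.0, -0.001, -0.0, 0.0]
force: [-0.2, 0.1, -0.2]
finger_gap: 0.4
grasp_force: 0.0
```

```bash
python3 look.py w2 roller_arm follower_grip bed; python3 - <<'E'
from h import *
import pickle
a=pickle.load(open("w1.pkl","rb"))[1]["image"][10:200,200:330]; b=pickle.load(open("w2.pkl","rb"))[1]["image"]
print(a.shape)
b=b[10:200,270:400]
c=np.hstack([cv2.resize(a,None,fx=3,fy=3,interpolation=3),cv2.resize(b,None,fx=3,fy=3,interpolation=3)])
cv2.imwrite("pics/crop2.png",c[:,:,::-1])
E
```

```text
[469.9  28.6 329.8] 3.12
roller_arm 0.98 [228. 465.] 505
roller_arm 0.34 [175.3 236.6] 2365
follower_grip 0.95 [126.8 358.6] 3275
bed 0.97 [122.5 383.6] 10866
(190, 130, 3)
```

View pics/crop2.png

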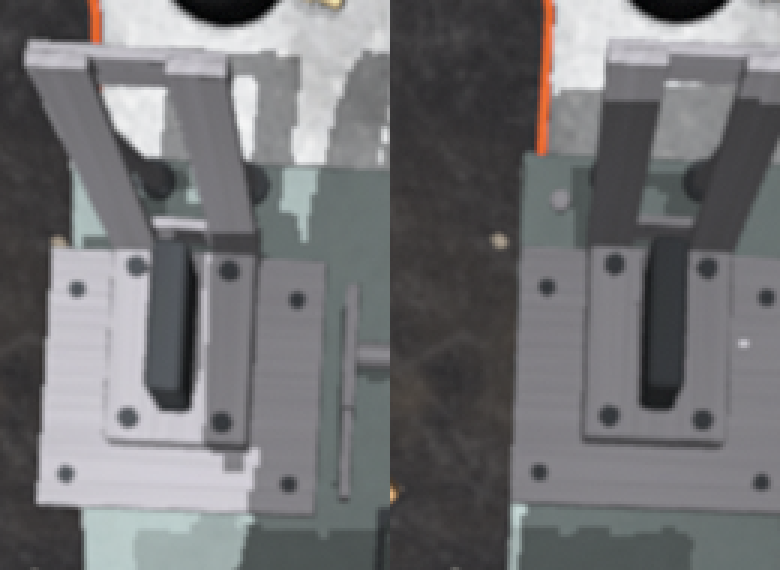

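```bash
cat > fit.py <<'E'
from h import *
import pickle
from scipy.optimize import least_squares
s1,c1=pickle.load(open("w1.pkl","rb")); s2,c2=pickle.load(open("w2.pkl","rb"))
f1=lambda u,v:(10+(v+.5)/3-.5,200+(u+.5)/3-.5)
f2=lambda u,v:(10+(v+.5)/3-.5,270+(u-390+.5)/3-.5)
pl={"bs1":((77,289),(547,287)),"bs2":((298,300),(766,298)),"bs3":((66,473),(539,472)),"bs4":((288,485),(762,482)),
"fs1":((136,266),(615,264)),"fs2":((230,271),(708,268)),"fs3":((127,416),(609,415)),"fs4":((221,422),(703,419)),
"FL":((106,437),(583,437)),"FR":((248,440),(722,440)),"BL":((113,248),(590,250)),"BR":((255,250),(730,250))}
T={}
for k,(a,b) in pl.items():
    T[k]=tri([ray(c1,f1(*a),s1),ray(c2,f2(*b),s2)]); print(k,T[k].round(1))
m={"FL":(-38,28,12),"FR":(-38,-28,12),"BL":(38,28,12),"BR":(38,-28,12)}
ks=list(m)
def model(p,q):
    Rb=R.from_euler('ZY',[p[3],p[4]],degrees=True); return Rb.apply(q)+p[:3]
def res(p):
    r=[]
    for k in ks:
        P=model(p,m[k]); r+=list(proj(c1,P,s1)-f1(*pl[k][0]))+list(proj(c2,P,s2)-f2(*pl[k][1]))
    return r
for fixed in(False,True):
    f=(lambda p:res([*p[:4],20])) if fixed else res
    o=least_squares(f,[560,-14,75,0,20]); print(o.x.round(2),np.sqrt(np.mean(o.fun**2)).round(2))
p=o.x;p[4]=20;np.save("bed.npy",p)
Rb=R.from_euler('ZY',[p[3],20],degrees=True)
for k in T: print(k,Rb.inv().apply(T[k]-p[:3]).round(1))
rr=tri([ray(c1,(237,372),s1),ray(c2,(235,470),s2)]); print("roller",rr)
save(c2,"w2")
for nm,s,c in(("w1",s1,c1),("w2",s2,c2)):
    cv2.imwrite
a=c1["image"][195:255,330:400];b=c2["image"][195:255,425:495]
cv2.imwrite("pics/crop3.png",np.hstack([cv2.resize(x,None,fx=5,fy=5,interpolation=3) for x in(a,b)])[:,:,::-1])
E
python3 fit.py
```

```text
bs1 [588.8  28.8  65.1]
bs2 [584.9 -59.3  62.4]
bs3 [518.6  32.1  89.7]
bs4 [514.5 -55.9  91.5]
fs1 [596.2   2.5  75.5]
fs2 [594.7 -33.7  74.2]
fs3 [540.5   5.1  95.7]
fs4 [538.7 -31.   96. ]
FL [532.3  14.8  91.3]
FR [530.9 -40.1  87. ]
BL [602.5  12.   70.8]
BR [602.5 -43.   67.7]
[563.32 -13.77  66.07  -1.6   19.5 ] 0.63
[563.24 -13.78  66.47  -1.59  20.  ] 0.63
bs1 [23.3 43.3  7. ]
bs2 [ 22.9 -44.9   4. ]
bs3 [-51.1  44.6   6.1]
bs4 [-53.3 -43.5   7.3]
fs1 [27.5 17.2 19.6]
fs2 [ 27.5 -19.1  18.2]
fs3 [-31.8  18.2  19.6]
fs4 [-32.7 -17.9  19.5]
FL [-38.3  27.8  12.5]
FR [-36.7 -27.2   8.5]
BL [34.7 26.9 17.3]
BR [ 37.2 -28.1  14.8]
roller [ 440.02875626 -146.95524251  112.2762333 ]
```

View pics/crop3.png

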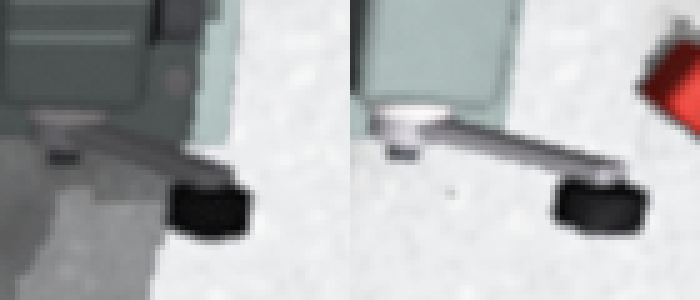

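```bash
cat >> fit.py <<'E'
print("----")
o_=pickle.load(open("o.pkl","rb")); t,s=o_["top"],o_["scene"]
rays=[ray(c1,(236.2,371.7),s1),ray(c2,(235.8,474.7),s2)]
print("roller w",tri(rays).round(1),"all",tri(rays+[ray(t,(308.3,435)),ray(s,(215,417.7))]).round(1))
pv=[ray(c1,(195+158/5,330+63/5),s1),ray(c2,(195+152/5,425+52/5),s2)]; print("pivot cap",tri(pv).round(1))
sg={"1":(1,1),"2":(1,-1),"3":(-1,1),"4":(-1,-1)}
def res2(p,):
    a,b,c,d,xo=p[5:]; P=dict(m)
    for i,(u,v) in sg.items(): P["fs"+i]=(u*a,v*b,12); P["bs"+i]=(xo+u*c,v*d,0)
    r=[]
    for k in P:
        w=.5 if k in m else 1
        Q=model([*p[:4],20],P[k]); r+=list(w*(proj(c1,Q,s1)-f1(*pl[k][0])))+list(w*(proj(c2,Q,s2)-f2(*pl[k][1])))
    r.append((a-30)/100)
    return r
o=least_squares(res2,[560,-14,72,0,20,30,18,37,44,-14]); print(o.x.round(2),np.sqrt(np.mean(o.fun**2)).round(2)); print(np.round(o.fun,1))
p=o.x[:5];p[4]=20;np.save("bed.npy",p)
print("grip top in scene/top proj", proj(t,model(p,(0,0,42))),proj(s,model(p,(0,0,42))))
E
python3 fit.py | sed -n '/----/,$p'
```

```text
----
roller w [ 445.5 -143.7  131.2] all [ 444.5 -145.   128.2]
pivot cap [ 445.9 -113.3   87.2]
[ 5.63390e+02 -1.40300e+01  7.22900e+01 -2.55000e+00 -7.38095e+03
  2.98800e+01  1.81900e+01  3.75100e+01  4.41400e+01 -1.25600e+01] 0.33
[-0.1 -0.8 -0.4 -0.1  0.6 -0.3  0.2  0.9 -0.5 -0.1 -1.2 -0.1  0.3  0.2
 -0.1  0.5  0.1  0.2  0.  -0.3  0.1  0.1  0.1 -0.2  0.   0.   0.1 -0.2
  0.  -0.2 -0.2  0.2  0.3  0.3  0.  -0.2  0.2  0.   0.1 -0.1 -0.2  0.4
  0.1 -0.2 -0.3  0.2 -0.  -0.3 -0. ]
grip top in scene/top proj [241.98527459 363.10468999] [216.21333513 341.45377522]
```

Request:
jog_arm --deltas '[{"x": -0.033,"y": 0.2106,"z": 0.03,"ax": 0,"ay": 0,"az": 0,"grip": 0},{"x": -0.033,"y": 0.2106,"z": 0.03,"ax": 0,"ay": 0,"az": 0,"grip": 0},{"x": -0.033,"y": 0.2106,"z": 0.03,"ax": 0,"ay": 0,"az": 0,"grip": 0},{"x": -0.033,"y": 0.2106,"z": 0.03,"ax": 0,"ay": 0,"az": 0,"grip": 0},{"x": -0.033,"y": 0.2106,"z": 0.08,"ax": 0,"ay": 0,"az": 0,"grip": 0},{"x": -0.033,"y": 0.2106,"z": 0.14,"ax": 0,"ay": 0,"az": 0,"grip": 0},{"x": -0.033,"y": 0.2106,"z": 0.18,"ax": 0,"ay": 0,"az": 0,"grip": 0},{"x": -0.033,"y": 0.2106,"z": 0.21,"ax": 0,"ay": 0,"az": 0,"grip": 0},{"x": -0.033,"y": 0.2106,"z": 0.21,"ax": 0,"ay": 0,"az": 0,"grip": 0},{"x": -0.033,"y": 0.2106,"z": 0.21,"ax": 0,"ay": 0,"az": 0,"grip": 0}]'

```text
time: 4.58
tool_pos: [437.6, -181.0, 121.0]
orientation: [1.0, 0.0, 0.0, 0.0]
force: [0.1, -0.8, 0.2]
finger_gap: 0.4
grasp_force: 0.0
```

Request:
jog_arm --deltas '[{"x": 0,"y": -0.01,"z": 0,"ax": 0,"ay": 0,"az": 0,"grip": 0},{"x": 0,"y": -0.014,"z": 0,"ax": 0,"ay": 0,"az": 0,"grip": 0},{"x": 0,"y": -0.018,"z": 0,"ax": 0,"ay": 0,"az": 0,"grip": 0},{"x": 0,"y": -0.022,"z": 0,"ax": 0,"ay": 0,"az": 0,"grip": 0},{"x": 0,"y": -0.026,"z": 0,"ax": 0,"ay": 0,"az": 0,"grip": 0},{"x": 0,"y": -0.03,"z": 0,"ax": 0,"ay": 0,"az": 0,"grip": 0},{"x": 0,"y": -0.03,"z": 0,"ax": 0,"ay": 0,"az": 0,"grip": 0}]'

```text
time: 5.45
tool_pos: [436.9, -150.3, 119.9]
orientation: [1.0, 0.0, -0.0, -0.0]
force: [-0.6, -1.3, -0.3]
finger_gap: 0.7
grasp_force: 0.4
```

Request:
jog_arm --deltas '[{"x": 0,"y": -0.004,"z": 0,"ax": 0,"ay": 0,"az": 0,"grip": 0},{"x": 0,"y": -0.008,"z": 0,"ax": 0,"ay": 0,"az": 0,"grip": 0},{"x": 0,"y": -0.011,"z": 0,"ax": 0,"ay": 0,"az": 0,"grip": 0},{"x": 0,"y": -0.014,"z": 0,"ax": 0,"ay": 0,"az": 0,"grip": 0},{"x": 0,"y": -0.016,"z": 0,"ax": 0,"ay": 0,"az": 0,"grip": 0},{"x": 0,"y": -0.018,"z": 0,"ax": 0,"ay": 0,"az": 0,"grip": 0},{"x": 0,"y": -0.018,"z": 0,"ax": 0,"ay": 0,"az": 0,"grip": 0}]'

```text
time: 6.32
tool_pos: [436.9, -132.5, 119.9]
orientation: [1.0, 0.0, -0.0, -0.0]
force: [-0.4, 0.4, -0.4]
finger_gap: 0.6
grasp_force: 0.0
```

```bash
python3 - <<'E'
from h import *
c=capture("top"); save(c,"t2"); s=capture("scene")
print([(d["p"],d["centre"]) for d in regions_of("roller_arm",c)],[(d["p"],d["centre"]) for d in regions_of("roller_arm",s)])
a=c["image"][260:330,390:460];b=s["image"][180:250,370:440]
cv2.imwrite("pics/crop4.png",np.hstack([cv2.resize(x,None,fx=5,fy=5,interpolation=3) for x in(a,b)])[:,:,::-1])
E
```

```text
[] []
```

View pics/crop4.png

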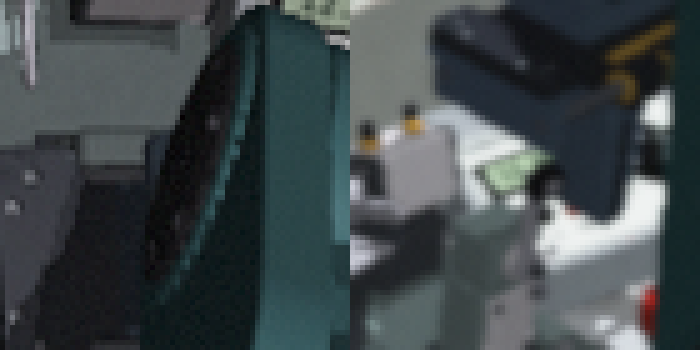

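```bash
python3 - <<'E'
from h import *
import pickle
s=pickle.load(open("o.pkl","rb"))["scene"]
for th in(-.6,-.2,0,.2,.6): print(th,proj(s,(446-1.3*np.sin(th),-113.5+54*np.sin(th),86.5+54*np.cos(th))).round(1))
E
```

```text
-0.6 [213.8 416.5]
-0.2 [213.7 411.7]
0 [214.9 408.8]
0.2 [216.8 405.9]
0.6 [222.6 400.2]
```

Request:
jog_arm --deltas '[{"x": 0,"y": -0.003,"z": 0,"ax": 0,"ay": 0,"az": 0,"grip": 0},{"x": 0,"y": -0.006,"z": 0,"ax": 0,"ay": 0,"az": 0,"grip": 0},{"x": 0,"y": -0.008,"z": 0,"ax": 0,"ay": 0,"az": 0,"grip": 0},{"x": 0,"y": -0.01,"z": 0,"ax": 0,"ay": 0,"az": 0,"grip": 0},{"x": 0,"y": -0.01,"z": 0,"ax": 0,"ay": 0,"az": 0,"grip": 0}]'

```text
time: 7.15
tool_pos: [437.0, -122.5, 119.9]
orientation: [1.0, 0.0, -0.0, 0.0]
force: [0.8, 0.1, -0.2]
finger_gap: 0.6
grasp_force: 0.0
```

```bash
python3 - <<'E'
from h import *
s=capture("scene"); save(s,"s3")
im=s["image"][205:235,390:425].min(2)  # darkest blob
import sys
b=s["image"][190:240,380:430]
g=s["image"][205:232,392:416].max(2)
print(np.argwhere(g<45).mean(0)+[205,392] if (g<45).any() else None,(g<45).sum())
print(np.where(g<45,1,0))
E
```

```text
[223.         399.22727273] 22
[[0 0 0 0 0 0 0 0 0 0 0 0 0 0 0 0 0 0 0 0 0 0 0 0]
 [0 0 0 0 0 0 0 0 0 0 0 0 0 0 0 0 0 0 0 0 0 0 0 0]
 [0 0 0 0 0 0 0 0 0 0 0 0 0 0 0 0 0 0 0 0 0 0 0 0]
 [0 0 0 0 0 0 0 0 0 0 0 0 0 0 0 0 0 0 0 0 0 0 0 0]
 [0 0 0 0 0 0 0 0 0 0 0 0 0 0 0 0 0 0 0 0 0 0 0 0]
 [0 0 0 0 0 0 0 0 0 0 0 0 0 0 0 0 0 0 0 0 0 0 0 0]
 [0 0 0 0 0 0 0 0 0 0 0 0 0 0 0 0 0 0 0 0 0 0 0 0]
 [0 0 0 0 0 0 0 0 0 0 0 0 0 0 0 0 0 0 0 0 0 0 0 0]
 [0 0 0 0 0 0 0 0 0 0 0 0 0 0 0 0 0 0 0 0 0 0 0 0]
 [0 0 0 0 0 0 0 0 0 0 0 0 0 0 0 0 0 0 0 0 0 0 0 0]
 [0 0 0 0 0 0 0 0 0 0 0 0 0 0 0 0 0 0 0 0 0 0 0 0]
 [0 0 0 0 0 0 0 0 0 0 0 0 0 0 0 0 0 0 0 0 0 0 0 0]
 [0 0 0 0 0 0 0 0 0 0 0 0 0 0 0 0 0 0 0 0 0 0 0 0]
 [0 0 0 0 0 0 0 0 0 0 0 0 0 0 0 0 0 0 0 0 0 0 0 0]
 [0 0 0 0 0 0 0 0 0 0 0 0 0 0 0 0 0 0 0 0 0 0 0 0]
 [0 0 0 0 0 0 0 0 1 1 0 0 0 0 0 0 0 0 0 0 0 0 0 0]
 [0 0 0 0 0 0 0 1 1 1 0 0 0 0 0 0 0 0 0 0 0 0 0 0]
 [0 0 0 0 0 0 1 1 1 1 0 0 0 0 0 0 0 0 0 0 0 0 0 0]
 [0 0 0 0 0 1 1 1 1 0 0 0 0 0 0 0 0 0 0 0 0 0 0 0]
 [0 0 0 0 0 1 1 1 1 0 0 0 0 0 0 0 0 0 0 0 0 0 0 0]
 [0 0 0 0 0 0 1 1 1 0 0 0 0 0 0 0 0 0 0 0 0 0 0 0]
 [0 0 0 0 0 0 0 1 1 0 0 0 0 0 0 0 0 0 0 0 0 0 0 0]
 [0 0 0 0 0 0 0 0 0 0 0 0 0 0 0 0 0 0 0 0 0 0 0 0]
 [0 0 0 0 0 0 0 0 0 0 0 0 0 0 0 0 0 0 0 0 0 0 0 0]
 [0 0 0 0 0 0 0 0 0 0 0 0 0 0 0 0 0 0 0 0 0 0 0 0]
 [0 0 0 0 0 0 0 0 0 0 0 0 0 0 0 0 0 0 0 0 0 0 0 0]
 [0 0 0 0 0 0 0 0 0 0 0 0 0 0 0 0 0 0 0 0 0 0 0 0]]
```

```bash
cat >> h.py <<'E'
bedp=np.load("bed.npy"); Rb=R.from_euler('ZY',[bedp[3],20],degrees=True)
def onbed(x,y,z): return (Rb.apply((x,y,z))+bedp[:3], Rb*R.from_euler('x',180,degrees=True))
E
python3 - <<'E'
from h import *
a=onbed(-12,0,115); b=onbed(-12,0,15); print(a[0],b[0])
go(((437,-145,260),frame(0)),a,b)
E
```

```text
[591.42012613 -15.27341659 184.45468802] [557.25189602 -13.75360229  90.48542594]
x -0.0000 y 0.0225 z -0.1401 | ax 0.00 ay 0.00 az 0.04 | rows 2.3
x 0.1545 y -0.1072 z -0.0645 | ax 0.45 ay -20.00 az 2.56 | rows 3.2
x 0.1204 y -0.1087 z 0.0294 | ax 0.45 ay -20.00 az 2.56 | rows 2.6
```

Request:
jog_arm --deltas '[{"x": 0,"y": 0.022,"z": 0,"ax": 0,"ay": 0,"az": 0,"grip": 0},{"x": 0,"y": 0.022,"z": -0.06,"ax": 0,"ay": 0,"az": 0,"grip": 0.2},{"x": 0,"y": 0.022,"z": -0.12,"ax": 0,"ay": 0,"az": 0,"grip": 0.45},{"x": 0.04,"y": -0.03,"z": -0.14,"ax": 0.2,"ay": -10,"az": 1.3,"grip": 0.45},{"x": 0.1,"y": -0.08,"z": -0.13,"ax": 0.45,"ay": -20,"az": 2.56,"grip": 0.45},{"x": 0.1545,"y": -0.1072,"z": -0.0645,"ax": 0.45,"ay": -20,"az": 2.56,"grip": 0.45},{"x": 0.1545,"y": -0.1072,"z": -0.0645,"ax": 0.45,"ay": -20,"az": 2.56,"grip": 0.45},{"x": 0.1545,"y": -0.1072,"z": -0.0645,"ax": 0.45,"ay": -20,"az": 2.56,"grip": 0.45},{"x": 0.1545,"y": -0.1072,"z": -0.0645,"ax": 0.45,"ay": -20,"az": 2.56,"grip": 0.45}]'

```text
time: 8.32
tool_pos: [591.1, -15.6, 184.8]
orientation: [0.985, -0.022, -0.174, -0.004]
force: [-0.1, -0.6, 0.9]
finger_gap: 41.1
grasp_force: 0.0
```

```bash
python3 look.py w3 follower_grip; python3 - <<'E'
from h import *
import pickle
s,c=pickle.load(open("w3.pkl","rb"))
for q in((0,0,42),(-28,0,42),(28,0,42),(-38,28,12),(-38,-28,12)): print(q,proj(c,onbed(*q)[0],s).round(1))
go(onbed(-12,0,15))
E
```

```text
[591.1 -15.6 184.8] 8.32
follower_grip 0.87 [231.8 318.3] 4775
(0, 0, 42) [234.6 322.1]
(-28, 0, 42) [269.5 322.1]
(28, 0, 42) [197.4 322.1]
(-38, 28, 12) [267.4 289.7]
(-38, -28, 12) [267.4 354.5]
x 0.0004 y -0.0006 z 0.1010 | ax -0.01 ay -0.07 az -0.04 | rows 1.6
```

View pics/w3.png

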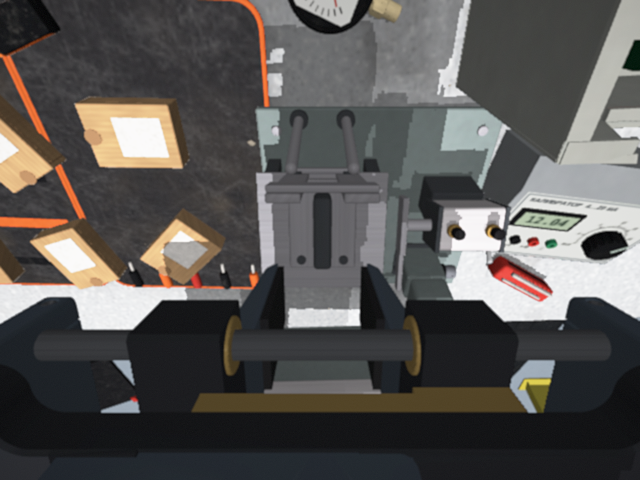

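Request:
jog_arm --deltas '[{"x": 0.0004,"y": -0.0006,"z": 0.05,"ax": 0,"ay": 0,"az": 0,"grip": 0.45},{"x": 0.0004,"y": -0.0006,"z": 0.085,"ax": 0,"ay": 0,"az": 0,"grip": 0.45},{"x": 0.0004,"y": -0.0006,"z": 0.099,"ax": 0,"ay": 0,"az": 0,"grip": 0.45},{"x": 0.0004,"y": -0.0006,"z": 0.099,"ax": 0,"ay": 0,"az": 0,"grip": 0},{"x": 0.0004,"y": -0.0006,"z": 0.099,"ax": 0,"ay": 0,"az": 0,"grip": 0},{"x": 0.0004,"y": -0.0006,"z": 0.099,"ax": 0,"ay": 0,"az": 0,"grip": 0},{"x": 0.0004,"y": -0.0006,"z": 0.099,"ax": 0,"ay": 0,"az": 0,"grip": 0}]'

```text
time: 9.3
tool_pos: [559.1, -13.4, 92.4]
orientation: [0.985, -0.022, -0.173, -0.004]
force: [0.3, -0.8, 8.2]
finger_gap: 13.8
grasp_force: 30.0
```

```bash
python3 - <<'E'
from h import *
go(onbed(-12,0,100),((600,-60,260),frame(-2.5,20)),((530,-250,260),frame(-1,8)),((458,-410,200),frame(0)),((458,-410,40),frame(0)))
E
```

```text
x -0.0009 y 0.0005 z -0.0826 | ax 0.01 ay -0.11 az -0.01 | rows 1.3
x -0.0166 y 0.0448 z -0.1722 | ax -0.01 ay -0.11 az -0.05 | rows 2.9
x -0.0744 y 0.2377 z -0.1512 | ax -0.36 ay 11.89 az -1.51 | rows 4.7
x -0.1150 y 0.4008 z -0.0727 | ax -0.43 ay 19.89 az -2.52 | rows 6.8
x -0.0605 y 0.4007 z 0.0777 | ax -0.43 ay 19.89 az -2.52 | rows 6.6
```

Request:
jog_arm --deltas '[{"x": -0.0005,"y": 0,"z": -0.03,"ax": 0,"ay": 0,"az": 0,"grip": 0},{"x": -0.0005,"y": 0,"z": -0.08,"ax": 0,"ay": 0,"az": 0,"grip": 0},{"x": -0.015,"y": 0.02,"z": -0.14,"ax": 0,"ay": 0,"az": 0,"grip": 0},{"x": -0.017,"y": 0.045,"z": -0.172,"ax": 0,"ay": 0,"az": 0,"grip": 0},{"x": -0.035,"y": 0.105,"z": -0.165,"ax": -0.1,"ay": 4,"az": -0.5,"grip": 0},{"x": -0.053,"y": 0.165,"z": -0.158,"ax": -0.2,"ay": 8,"az": -1,"grip": 0},{"x": -0.0744,"y": 0.2377,"z": -0.1512,"ax": -0.36,"ay": 11.89,"az": -1.51,"grip": 0},{"x": -0.095,"y": 0.32,"z": -0.11,"ax": -0.4,"ay": 16,"az": -2,"grip": 0},{"x": -0.115,"y": 0.4008,"z": -0.0727,"ax": -0.43,"ay": 19.89,"az": -2.52,"grip": 0},{"x": -0.115,"y": 0.4008,"z": -0.0727,"ax": -0.43,"ay": 19.89,"az": -2.52,"grip": 0}]'

```text
time: 10.55
tool_pos: [460.0, -401.1, 202.5]
orientation: [1.0, -0.0, -0.0, 0.0]
force: [0.5, 0.8, -2.9]
finger_gap: 13.8
grasp_force: 30.0
```

Request:
jog_arm --deltas '[{"x": 0,"y": 0,"z": 0,"ax": 0,"ay": 0,"az": 0,"grip": 0},{"x": 0,"y": 0,"z": 0.06,"ax": 0,"ay": 0,"az": 0,"grip": 0},{"x": 0,"y": 0,"z": 0.12,"ax": 0,"ay": 0,"az": 0,"grip": 0},{"x": 0,"y": 0,"z": 0.16,"ax": 0,"ay": 0,"az": 0,"grip": 0},{"x": 0,"y": 0,"z": 0.16,"ax": 0,"ay": 0,"az": 0,"grip": 0}]'

```text
time: 11.18
tool_pos: [460.3, -397.6, 40.3]
orientation: [1.0, 0.0, -0.003, -0.002]
force: [-0.2, -0.8, -2.4]
finger_gap: 13.8
grasp_force: 30.0
```

Request:
jog_arm --deltas '[{"x": 0,"y": 0,"z": 0.015,"ax": 0,"ay": 0,"az": 0,"grip": 0},{"x": 0,"y": 0,"z": 0.022,"ax": 0,"ay": 0,"az": 0,"grip": 0},{"x": 0,"y": 0,"z": 0.024,"ax": 0,"ay": 0,"az": 0,"grip": 0},{"x": 0,"y": 0,"z": 0.024,"ax": 0,"ay": 0,"az": 0,"grip": 0}]'

```text
time: 11.68
tool_pos: [461.5, -399.8, 19.0]
orientation: [1.0, -0.0, -0.001, 0.0]
force: [-0.7, -0.5, -2.6]
finger_gap: 14.0
grasp_force: 30.0
```

Request:
jog_arm --deltas '[{"x": 0,"y": 0,"z": 0.002,"ax": 0,"ay": 0,"az": 0,"grip": 0},{"x": 0,"y": 0,"z": 0.003,"ax": 0,"ay": 0,"az": 0,"grip": 0},{"x": 0,"y": 0,"z": 0.003,"ax": 0,"ay": 0,"az": 0,"grip": 0}]'

```text
time: 12.05
tool_pos: [461.6, -399.9, 17.6]
orientation: [1.0, -0.0, -0.001, -0.0]
force: [-9.7, 8.1, 29.6]
finger_gap: 13.7
grasp_force: 30.0
```

Request:
jog_arm --deltas '[{"x": 0,"y": 0,"z": -0.0025,"ax": 0,"ay": 0,"az": 0,"grip": 0},{"x": 0,"y": 0,"z": -0.0025,"ax": 0,"ay": 0,"az": 0,"grip": 0.3},{"x": 0,"y": 0,"z": -0.0025,"ax": 0,"ay": 0,"az": 0,"grip": 0.45},{"x": 0,"y": 0,"z": -0.0025,"ax": 0,"ay": 0,"az": 0,"grip": 0.45},{"x": 0,"y": 0,"z": -0.06,"ax": 0,"ay": 0,"az": 0,"grip": 0.45},{"x": 0,"y": 0,"z": -0.12,"ax": 0,"ay": 0,"az": 0,"grip": 0.45},{"x": 0,"y": 0,"z": -0.18,"ax": 0,"ay": 0,"az": 0,"grip": 0.45},{"x": 0,"y": 0,"z": -0.24,"ax": 0,"ay": 0,"az": 0,"grip": 0.45},{"x": 0,"y": 0,"z": -0.26,"ax": 0,"ay": 0,"az": 0,"grip": 0.45}]'

```text
time: 13.18
tool_pos: [462.8, -400.5, 279.6]
orientation: [1.0, -0.0, 0.001, 0.002]
force: [0.3, 0.0, -0.3]
finger_gap: 41.1
grasp_force: 0.0
```

```bash
python3 - <<'E'
from h import *
go(((470,190,290),frame(0)))
E
```

```text
x 0.0072 y -0.5905 z -0.0124 | ax 0.19 ay -0.11 az -0.01 | rows 9.5
```

Request:
jog_arm --deltas '[{"x": 0.007,"y": -0.6,"z": -0.012,"ax": 0,"ay": 0,"az": 0,"grip": 0.9},{"x": 0.007,"y": -0.6,"z": -0.012,"ax": 0,"ay": 0,"az": 0,"grip": 0.9},{"x": 0.007,"y": -0.6,"z": -0.012,"ax": 0,"ay": 0,"az": 0,"grip": 0.9},{"x": 0.007,"y": -0.6,"z": -0.012,"ax": 0,"ay": 0,"az": 0,"grip": 0.9},{"x": 0.007,"y": -0.6,"z": -0.012,"ax": 0,"ay": 0,"az": 0,"grip": 0.9},{"x": 0.007,"y": -0.6,"z": -0.012,"ax": 0,"ay": 0,"az": 0,"grip": 0.9},{"x": 0.007,"y": -0.6,"z": -0.012,"ax": 0,"ay": 0,"az": 0,"grip": 0.9},{"x": 0.007,"y": -0.6,"z": -0.012,"ax": 0,"ay": 0,"az": 0,"grip": 0.9},{"x": 0.007,"y": -0.6,"z": -0.012,"ax": 0,"ay": 0,"az": 0,"grip": 0.9},{"x": 0.007,"y": -0.6,"z": -0.012,"ax": 0,"ay": 0,"az": 0,"grip": 0.9}]'

```text
time: 14.42
tool_pos: [468.1, 202.8, 286.9]
orientation: [1.0, 0.001, -0.001, -0.0]
force: [0.4, -0.9, 0.0]
finger_gap: 82.1
grasp_force: 0.0
```

Request:
jog_arm --deltas '[{"x": 0,"y": 0,"z": 0,"ax": 0,"ay": 0,"az": 0,"grip": 0.9},{"x": 0,"y": 0,"z": 0,"ax": 0,"ay": 0,"az": 0,"grip": 0.9}]'

```text
time: 14.68
tool_pos: [468.5, 199.9, 286.9]
orientation: [1.0, 0.0, -0.002, 0.0]
force: [-0.0, -0.4, -1.1]
finger_gap: 82.2
grasp_force: 0.0
```

```bash
cat > cart.py <<'E'
from h import *
import sys,pickle
def label(n,z=29,show=False):
    s=bot.observe(); c=capture("wrist"); pickle.dump((s,c),open(n+".pkl","wb")); save(c,n); print(s["tool_pos"].round(1),round(float(s["time"]),2))
    hsv=cv2.cvtColor(c["image"],cv2.COLOR_RGB2HSV); im=c["image"].astype(int)
    tan=((hsv[...,0]>8)&(hsv[...,0]<25)&(hsv[...,1]>60)&(hsv[...,1]<175)&(hsv[...,2]>110))
    out=[]
    for d in regions_of("carton1_mid",c):
        print("net",round(d["p"],2),np.round(d["centre"],0),d["mask"].sum())
    m=(tan|(im.min(2)>190)).astype(np.uint8); m[320:]=0; m=cv2.morphologyEx(m,cv2.MORPH_OPEN,np.ones((7,7)))
    k,l,st,ce=cv2.connectedComponentsWithStats(m)
    for i in range(1,k):
        if not 1000<st[i,4]<9000 or (tan&(l==i)).sum()<.3*st[i,4]: continue
        white=(l==i)&(im.min(2)>190)
        pts=np.array([onz(c,(y,x),z,s)[:2] for y,x in np.argwhere(l==i)],np.float32); r=cv2.minAreaRect(pts)
        wc=np.argwhere(white).mean(0) if white.sum()>50 else None
        wp=np.array([onz(c,(y,x),z,s)[:2] for y,x in np.argwhere(white)],np.float32) if wc is not None else pts
        wr=cv2.minAreaRect(wp)
        print("blob",ce[i][::-1].round(0),st[i,4],"rect",np.round(r[0],1),np.round(r[1],1),round(r[2],1),"label",None if wc is None else wc.round(1),np.round(wr[0],1),np.round(wr[1],1),round(wr[2],1))
if __name__=="__main__": label(sys.argv[1])
E
python3 cart.py c1
```

```text
[468.5 199.9 286.9] 14.68
net 0.61 [185. 175.] 3011
net 0.45 [129. 548.] 35674
blob [ 66. 259.] 3701 rect [626.3 271.2] [78. 58.] 25.4 label [ 59.5 256. ] [634.1 275.1] [40.9 35.1] 24.8
blob [ 63. 364.] 2334 rect [629.7 148.2] [75.9 55.7] 86.7 label None [629.7 148.2] [75.9 55.7] 86.7
blob [183. 272.] 2777 rect [494.2 261.9] [79.  57.1] 15.2 label [176.9 270.5] [502.2 264.3] [41.2 35.1] 15.4
blob [184. 171.] 2789 rect [492.7 391. ] [56.3 79.3] 0.0 label [184.6 176.9] [492.5 382.5] [35. 41.] 0.3
```

View pics/c1.png

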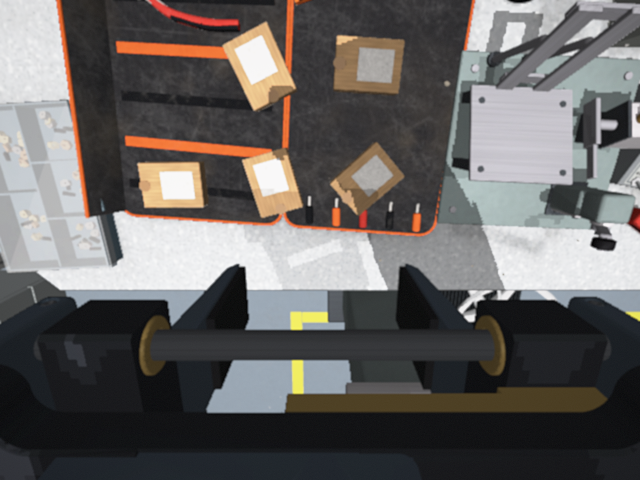

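```bash
cat >> h.py <<'E'
def grasp(cx,cy,psi,z=11,hi=110,off=13):
    a=np.radians(psi); p=(cx-off*np.cos(a),cy-off*np.sin(a))
    go(((*p,hi),frame(psi)),((*p,z),frame(psi)))
E
python3 -c "
from h import *
grasp(494.2,261.9,15.2)"
```

```text
x 0.0133 y -0.0591 z 0.1772 | ax -0.02 ay 0.14 az -15.27 | rows 3.0
x 0.0135 y -0.0591 z 0.2762 | ax -0.02 ay 0.14 az -15.27 | rows 4.5
```

Request:
jog_arm --deltas '[{"x": 0.013,"y": -0.059,"z": 0.06,"ax": 0,"ay": 0,"az": -8,"grip": 0.82},{"x": 0.013,"y": -0.059,"z": 0.12,"ax": 0,"ay": 0,"az": -15.3,"grip": 0.82},{"x": 0.0133,"y": -0.0591,"z": 0.177,"ax": 0,"ay": 0.1,"az": -15.3,"grip": 0.82},{"x": 0.0133,"y": -0.0591,"z": 0.177,"ax": 0,"ay": 0.1,"az": -15.3,"grip": 0.82},{"x": 0.0134,"y": -0.0591,"z": 0.225,"ax": 0,"ay": 0.1,"az": -15.3,"grip": 0.82},{"x": 0.0135,"y": -0.0591,"z": 0.26,"ax": 0,"ay": 0.1,"az": -15.3,"grip": 0.82},{"x": 0.0135,"y": -0.0591,"z": 0.275,"ax": 0,"ay": 0.1,"az": -15.3,"grip": 0.82},{"x": 0.0135,"y": -0.0591,"z": 0.275,"ax": 0,"ay": 0.1,"az": -15.3,"grip": 0.82}]'

```text
time: 15.78
tool_pos: [482.6, 259.4, 13.6]
orientation: [0.991, 0.133, 0.0, -0.0]
force: [1.0, 0.7, -0.2]
finger_gap: 74.7
grasp_force: 0.0
```

Request:
jog_arm --deltas '[{"x": 0,"y": 0,"z": 0,"ax": 0,"ay": 0,"az": 0,"grip": 0.5},{"x": 0,"y": 0,"z": 0,"ax": 0,"ay": 0,"az": 0,"grip": 0.5},{"x": 0,"y": 0,"z": 0,"ax": 0,"ay": 0,"az": 0,"grip": 0.5},{"x": 0,"y": 0,"z": 0,"ax": 0,"ay": 0,"az": 0,"grip": 0.5}]'

```text
time: 16.27
tool_pos: [482.6, 259.9, 13.9]
orientation: [0.991, 0.133, 0.001, -0.0]
force: [-2.5, -1.8, 11.6]
finger_gap: 56.0
grasp_force: 30.0
```

```bash
cat >> h.py <<'E'
def place(h,k,lift=200,mid=None,gap=7,gx=-13):
    s=bot.observe(); p=s["tool_pos"]
    z=h+22*k
    go(((p[0],p[1],lift),R.from_quat(s["orientation"])),onbed(gx-gap,0,z+115),onbed(gx-gap,0,z+6))
E
python3 -c "
from h import *
s=bot.observe();print(s['tool_pos'],s['force']);place(7,0);print(onbed(-20,0,122)[0])"
```

```text
[482.5847449  259.85273202  13.88397967] [-2.49467697 -1.84288514 11.61101075]
x 0.0003 y -0.0001 z -0.1861 | ax 0.00 ay 0.00 az 0.00 | rows 3.0
x 0.0278 y 0.2924 z -0.1801 | ax 3.06 ay -19.91 az 17.67 | rows 5.5
x -0.0079 y 0.2810 z -0.0777 | ax 3.06 ay -19.91 az 17.67 | rows 4.7
[586.30178698 -15.04575115 193.76869751]
```

Request:
jog_arm --deltas '[{"x": 0,"y": 0,"z": -0.06,"ax": 0,"ay": 0,"az": 0,"grip": 0.5},{"x": 0,"y": 0,"z": -0.12,"ax": 0,"ay": 0,"az": 0,"grip": 0.5},{"x": 0,"y": 0,"z": -0.18,"ax": 0,"ay": 0,"az": 0,"grip": 0.5},{"x": 0.005,"y": 0.055,"z": -0.186,"ax": 0.6,"ay": -4,"az": 3.5,"grip": 0.5},{"x": 0.01,"y": 0.11,"z": -0.19,"ax": 1.2,"ay": -8,"az": 7,"grip": 0.5},{"x": 0.015,"y": 0.165,"z": -0.195,"ax": 1.8,"ay": -12,"az": 10.5,"grip": 0.5},{"x": 0.02,"y": 0.22,"z": -0.195,"ax": 2.4,"ay": -16,"az": 14,"grip": 0.5},{"x": 0.025,"y": 0.27,"z": -0.19,"ax": 3.06,"ay": -19.91,"az": 17.67,"grip": 0.5},{"x": 0.0278,"y": 0.2924,"z": -0.1801,"ax": 3.06,"ay": -19.91,"az": 17.67,"grip": 0.5},{"x": 0.0278,"y": 0.2924,"z": -0.1801,"ax": 3.06,"ay": -19.91,"az": 17.67,"grip": 0.5}]'

```text
time: 17.52
tool_pos: [585.5, -15.9, 191.8]
orientation: [0.984, -0.022, -0.175, -0.004]
force: [-0.1, -0.1, -0.7]
finger_gap: 55.8
grasp_force: 30.0
```

```bash
python3 cart.py c2; python3 -c "
from h import *
import pickle
s=bot.observe();print(s['tool_pos'],s['finger_gap'],s['grasp_force']); print('bed',Rb.inv().apply(s['tool_pos']-bedp[:3]))
go(onbed(-20,0,13))
s,c=pickle.load(open('c2.pkl','rb'))
im=c['image'][130:330,200:440]; cv2.imwrite('pics/crop5.png',cv2.resize(im,None,fx=3,fy=3,interpolation=3)[:,:,::-1])"
```

```text
[585.5 -15.9 191.8] 17.52
net 0.84 [259.   9.] 679
blob [125. 131.] 5786 rect [629.6 149.1] [79.6 56.5] 87.4 label [127.3 140.3] [628.5 140.5] [41.5 34. ] 87.4
blob [151.  19.] 2281 rect [608.3 254.9] [41.1 73. ] 57.8 label [139.    6.4] [621.3 262.3] [14.7 33.3] 57.8
blob [262. 319.] 6222 rect [453.2  -9.5] [139.1 167. ] 87.4 label None [453.2  -9.5] [139.1 167. ] 87.4
blob [243. 178.] 2249 rect [498.4 145.8] [56.7 81.4] 41.9 label [233.5 181.6] [515.2 143. ] [23.9 47.8] 11.7
[585.28134018 -14.34868168 192.73799402] 55.88633254454306 29.991188943386078
bed [-20.634545     0.65103595 120.67219275]
x 0.0008 y 0.0006 z 0.1077 | ax 0.03 ay 0.07 az 0.04 | rows 1.7
```

View pics/crop5.png

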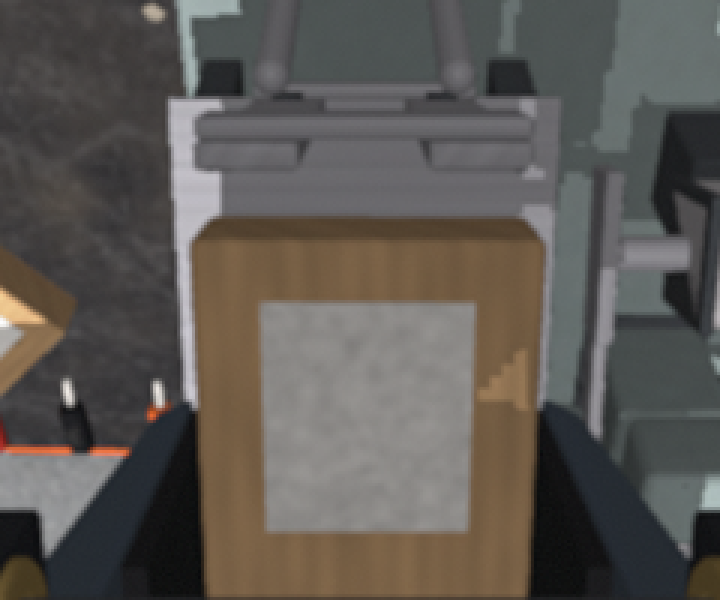

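Request:
jog_arm --deltas '[{"x": 0.0008,"y": 0.0006,"z": 0.05,"ax": 0,"ay": 0,"az": 0,"grip": 0.5},{"x": 0.0008,"y": 0.0006,"z": 0.09,"ax": 0,"ay": 0,"az": 0,"grip": 0.5},{"x": 0.0008,"y": 0.0006,"z": 0.1075,"ax": 0,"ay": 0,"az": 0,"grip": 0.5},{"x": 0.0008,"y": 0.0006,"z": 0.1075,"ax": 0,"ay": 0,"az": 0,"grip": 0.5},{"x": 0.0038,"y": 0.0006,"z": 0.1075,"ax": 0,"ay": 0,"az": 0,"grip": 0.5},{"x": 0.0058,"y": 0.0006,"z": 0.1075,"ax": 0,"ay": 0,"az": 0,"grip": 0.5},{"x": 0.0058,"y": 0.0006,"z": 0.1075,"ax": 0,"ay": 0,"az": 0,"grip": 0.5}]'

```text
time: 18.5
tool_pos: [555.1, -14.6, 90.2]
orientation: [0.985, -0.022, -0.174, -0.004]
force: [-0.0, 0.3, 0.0]
finger_gap: 56.1
grasp_force: 30.0
```

Request:
jog_arm --deltas '[{"x": 0.002,"y": 0,"z": 0,"ax": 0,"ay": 0,"az": 0,"grip": 0.5},{"x": 0.002,"y": 0,"z": 0,"ax": 0,"ay": 0,"az": 0,"grip": 0.5}]'

```text
time: 18.75
tool_pos: [556.4, -14.7, 89.0]
orientation: [0.984, -0.022, -0.174, -0.004]
force: [0.2, -0.2, -1.2]
finger_gap: 55.8
grasp_force: 30.0
```

Request:
jog_arm --deltas '[{"x": 0.0015,"y": 0,"z": 0.003,"ax": 0,"ay": 0,"az": 0,"grip": 0.5},{"x": 0.002,"y": 0,"z": 0.005,"ax": 0,"ay": 0,"az": 0,"grip": 0.5},{"x": 0.002,"y": 0,"z": 0.005,"ax": 0,"ay": 0,"az": 0,"grip": 0.5}]'

```text
time: 19.12
tool_pos: [554.5, -14.5, 83.3]
orientation: [0.984, -0.022, -0.176, -0.004]
force: [-9.4, 0.4, 3.0]
finger_gap: 55.9
grasp_force: 30.0
```

Request:
jog_arm --deltas '[{"x": -0.0005,"y": 0,"z": 0.001,"ax": 0,"ay": 0,"az": 0,"grip": 0.5},{"x": -0.0005,"y": 0,"z": 0.002,"ax": 0,"ay": 0,"az": 0,"grip": 0.5},{"x": -0.0005,"y": 0,"z": 0.002,"ax": 0,"ay": 0,"az": 0,"grip": 0.5}]'

```text
time: 19.5
tool_pos: [554.3, -14.5, 82.4]
orientation: [0.984, -0.022, -0.176, -0.004]
force: [-7.9, 0.6, 12.1]
finger_gap: 56.0
grasp_force: 30.0
```

Request:
jog_arm --deltas '[{"x": -0.0005,"y": 0,"z": 0,"ax": 0,"ay": 0,"az": 0,"grip": 0.65},{"x": -0.0005,"y": 0,"z": 0,"ax": 0,"ay": 0,"az": 0,"grip": 0.76},{"x": -0.0005,"y": 0,"z": 0,"ax": 0,"ay": 0,"az": 0,"grip": 0.76},{"x": -0.0005,"y": 0,"z": 0,"ax": 0,"ay": 0,"az": 0,"grip": 0.76},{"x": -0.001,"y": 0,"z": -0.03,"ax": 0,"ay": 0,"az": 0,"grip": 0.76},{"x": -0.001,"y": 0,"z": -0.08,"ax": 0,"ay": 0,"az": 0,"grip": 0.8},{"x": -0.001,"y": 0,"z": -0.13,"ax": 0,"ay": 0,"az": 0,"grip": 0.82},{"x": -0.001,"y": 0,"z": -0.13,"ax": 0,"ay": 0,"az": 0,"grip": 0.82}]'

```text
time: 20.5
tool_pos: [601.7, -16.6, 207.9]
orientation: [0.985, -0.022, -0.171, -0.003]
force: [-0.9, -0.2, -0.9]
finger_gap: 74.5
grasp_force: 0.0
```

```bash
cat > stack.py <<'E'
from h import *
import sys,pickle
# label centroid / top face of uppermost carton on bed: rectify bed-plane at height 22*k and find edges
def stack(n,k):
    s=bot.observe(); c=capture("wrist"); save(c,n); pickle.dump((s,c),open(n+".pkl","wb"))
    z=22*k; g=np.array([[proj(c,onbed(x,y,z)[0],s)[::-1] for y in range(60,-61,-1)] for x in range(60,-61,-1)],np.float32)
    w=cv2.remap(c["image"],g[...,0],g[...,1],1); hsv=cv2.cvtColor(w,cv2.COLOR_RGB2HSV)
    tan=((hsv[...,0]>8)&(hsv[...,0]<25)&(hsv[...,1]>60)).astype(np.uint8); tan=cv2.morphologyEx(tan,cv2.MORPH_CLOSE,np.ones((45,45)))
    tan=cv2.morphologyEx(tan,cv2.MORPH_OPEN,np.ones((9,9)))
    P=np.argwhere(tan); r=cv2.minAreaRect(np.stack([60-P[:,0],60-P[:,1]],1).astype(np.float32))
    print("tan rect bed",np.round(r[0],1),np.round(r[1],1),round(r[2],1),"time",round(float(s["time"]),2),"tool bed",Rb.inv().apply(s["tool_pos"]-bedp[:3]).round(1))
    cv2.imwrite(f"pics/{n}b.png",cv2.resize(w,None,fx=4,fy=4)[:,:,::-1])
if __name__=="__main__": stack(sys.argv[1],int(sys.argv[2]))
E
python3 stack.py s1 1; python3 -c "
from h import *
grasp(629.7,148.6,87)"
```

```text
tan rect bed [ 0. 16.] [ 88. 120.] 90.0 time 20.5 tool bed [-10.3  -0.9 140.5]
x 0.0535 y -0.1533 z 0.0822 | ax -15.51 ay 15.70 az -88.58 | rows 8.5
x 0.0872 y -0.1534 z 0.1752 | ax -15.51 ay 15.70 az -88.58 | rows 8.5
```

```bash
sed -i 's/range(60,-61,-1)\] for x/range(45,-46,-1)] for x/; s/60-P\[:,1\]/45-P[:,1]/' stack.py; sed -i 's/(45,45)/(25,25)/' stack.py; sed -i 's/    s=bot.observe(); c=capture("wrist"); save(c,n); pickle/    import os\n    if os.path.exists(n+".pkl"): s,c=pickle.load(open(n+".pkl","rb"))\n    else: s=bot.observe(); c=capture("wrist"); save(c,n); pickle/' stack.py
cat >> stack.py <<'E'
    t=lambda m:"".join("#" if v else "." for v in m)
    s,c=pickle.load(open(sys.argv[1]+".pkl","rb"))
    im=cv2.imread(f"pics/{sys.argv[1]}b.png"); im=cv2.resize(im,(91,121),interpolation=0); h=cv2.cvtColor(im,cv2.COLOR_BGR2HSV)
    m=(h[...,0]>8)&(h[...,0]<25)&(h[...,1]>60)
    for i in range(4,121,5): print("%4d"%(60-i),t(m[i,::2]))
E
python3 stack.py s1 1
```

```text
File "stack.py", line 16
    t=lambda m:"".join("#" if v else "." for v in m)
IndentationError: unexpected indent
```

```bash
sed -i 's/^if __name__.*$/if __name__=="__main__":\n    stack(sys.argv[1],int(sys.argv[2]))/' stack.py; python3 stack.py s1 1
```

```text
tan rect bed [ 0.5 -0.5] [55. 77.] 90.0 time 20.5 tool bed [-10.3  -0.9 140.5]
  56 ..............................................
  51 ..............................................
  46 ..............................................
  41 ..............................................
  36 ..............................................
  31 ..............................................
  26 ..............................................
  21 ..........#####.................#####.........
  16 ..........#####.................#####.........
  11 ..........#####.................#####.........
   6 ..........#####.................#####.........
   1 ..........#####.................#####.........
  -4 ..........#####.................#####.........
  -9 ..........#####.................#####.........
 -14 ..........###########################.........
 -19 ..........###########################.........
 -24 ..........###########################.........
 -29 ..........###########################.........
 -34 ..........###########################.........
 -39 .....................#####....................
 -44 ..............................................
 -49 ..............................................
 -54 ..............................................
 -59 ..............................................
```

Request:
jog_arm --deltas '[{"x": 0.005,"y": -0.03,"z": -0.01,"ax": -1.7,"ay": 1.7,"az": -9.8,"grip": 0.82},{"x": 0.01,"y": -0.06,"z": -0.005,"ax": -3.4,"ay": 3.4,"az": -19.6,"grip": 0.82},{"x": 0.02,"y": -0.09,"z": 0,"ax": -5.1,"ay": 5.1,"az": -29.4,"grip": 0.82},{"x": 0.03,"y": -0.12,"z": 0.01,"ax": -6.9,"ay": 6.9,"az": -39.2,"grip": 0.82},{"x": 0.04,"y": -0.145,"z": 0.03,"ax": -8.6,"ay": 8.7,"az": -49,"grip": 0.82},{"x": 0.0535,"y": -0.1533,"z": 0.05,"ax": -10.3,"ay": 10.4,"az": -58.8,"grip": 0.82},{"x": 0.0535,"y": -0.1533,"z": 0.07,"ax": -12,"ay": 12.1,"az": -68.6,"grip": 0.82},{"x": 0.0535,"y": -0.1533,"z": 0.0822,"ax": -13.7,"ay": 13.9,"az": -78.5,"grip": 0.82},{"x": 0.0535,"y": -0.1533,"z": 0.0822,"ax": -15.51,"ay": 15.7,"az": -88.58,"grip": 0.82},{"x": 0.0535,"y": -0.1533,"z": 0.0822,"ax": -15.51,"ay": 15.7,"az": -88.58,"grip": 0.82}]'

```text
time: 21.8
tool_pos: [626.2, 135.2, 107.4]
orientation: [0.726, 0.688, -0.002, -0.002]
force: [-0.1, 0.3, 0.2]
finger_gap: 74.9
grasp_force: 0.0
```

```bash
python3 cart.py c3; python3 -c "
from h import *
grasp(629.7,148.6,87)"
```

```text
[626.2 135.2 107.4] 21.8
blob [200. 327.] 2593 rect [630.6 170.6] [33.3 56.5] 83.4 label None [630.6 170.6] [33.3 56.5] 83.4
blob [239. 163.] 4605 rect [499.  144.2] [56.2 76. ] 41.8 label [252.6 165.4] [504.  137.8] [33.5 39.7] 41.9
x 0.0002 y 0.0017 z -0.0019 | ax -0.25 ay 0.04 az -0.26 | rows 0.0
x 0.0002 y 0.0022 z 0.0971 | ax -0.25 ay 0.04 az -0.26 | rows 1.6
```

Request:
jog_arm --deltas '[{"x": 0,"y": 0.001,"z": 0.05,"ax": 0,"ay": 0,"az": 0,"grip": 0.82},{"x": 0,"y": 0.001,"z": 0.085,"ax": 0,"ay": 0,"az": 0,"grip": 0.82},{"x": 0,"y": 0.001,"z": 0.097,"ax": 0,"ay": 0,"az": 0,"grip": 0.82},{"x": 0,"y": 0.001,"z": 0.097,"ax": 0,"ay": 0,"az": 0,"grip": 0.7},{"x": 0,"y": 0.001,"z": 0.097,"ax": 0,"ay": 0,"az": 0,"grip": 0.5},{"x": 0,"y": 0.001,"z": 0.097,"ax": 0,"ay": 0,"az": 0,"grip": 0.5},{"x": 0,"y": 0.001,"z": 0.097,"ax": 0,"ay": 0,"az": 0,"grip": 0.5},{"x": 0,"y": 0.001,"z": 0.097,"ax": 0,"ay": 0,"az": 0,"grip": 0.5}]'

```text
time: 22.9
tool_pos: [629.4, 135.8, 13.1]
orientation: [0.725, 0.688, -0.0, -0.001]
force: [-1.5, -0.3, 7.6]
finger_gap: 56.0
grasp_force: 30.0
```

```bash
python3 -c "
from h import *
s=bot.observe();print(s['tool_pos']);place(s['tool_pos'][2]-7,1)"
```

```text
[629.40123281 135.83116844  13.06254135]
x 0.0001 y -0.0002 z -0.1869 | ax 0.00 ay 0.00 az 0.00 | rows 3.0
x -0.1528 y -0.0281 z -0.2006 | ax 15.54 ay -15.72 az 88.55 | rows 8.5
x -0.1531 y -0.0653 z -0.0981 | ax 15.54 ay -15.72 az 88.55 | rows 8.5
```

Request:
jog_arm --deltas '[{"x": 0,"y": 0,"z": -0.06,"ax": 0,"ay": 0,"az": 0,"grip": 0.5},{"x": 0,"y": 0,"z": -0.12,"ax": 0,"ay": 0,"az": 0,"grip": 0.5},{"x": 0,"y": -0.01,"z": -0.18,"ax": 1.7,"ay": -1.7,"az": 9.8,"grip": 0.5},{"x": -0.03,"y": -0.02,"z": -0.22,"ax": 3.4,"ay": -3.4,"az": 19.6,"grip": 0.5},{"x": -0.06,"y": -0.03,"z": -0.23,"ax": 5.2,"ay": -5.2,"az": 29.4,"grip": 0.5},{"x": -0.09,"y": -0.03,"z": -0.23,"ax": 6.9,"ay": -7,"az": 39.3,"grip": 0.5},{"x": -0.11,"y": -0.03,"z": -0.23,"ax": 8.6,"ay": -8.7,"az": 49,"grip": 0.5},{"x": -0.13,"y": -0.03,"z": -0.22,"ax": 10.3,"ay": -10.4,"az": 58.8,"grip": 0.5},{"x": -0.15,"y": -0.03,"z": -0.21,"ax": 12,"ay": -12.1,"az": 68.6,"grip": 0.5},{"x": -0.1528,"y": -0.0281,"z": -0.2006,"ax": 13.7,"ay": -13.9,"az": 78.5,"grip": 0.5}]'

```text
time: 24.15
tool_pos: [592.8, -16.5, 212.5]
orientation: [0.985, 0.064, -0.158, -0.003]
force: [0.3, 1.0, -1.3]
finger_gap: 55.6
grasp_force: 30.0
```

```bash
python3 -c "
from h import *
s=bot.observe();print(s['tool_pos']);go(onbed(-20,0,28+115),onbed(-20,0,28+6))"
```

```text
[592.83349551 -16.52161883 212.51413077]
x 0.0004 y -0.0011 z -0.0012 | ax 1.76 ay -1.72 az 9.67 | rows 0.9
x -0.0025 y -0.0047 z 0.1077 | ax 1.76 ay -1.72 az 9.67 | rows 1.7
```

Request:
jog_arm --deltas '[{"x": 0.0004,"y": -0.0011,"z": -0.0012,"ax": 1.76,"ay": -1.72,"az": 9.67,"grip": 0.5},{"x": 0.0004,"y": -0.0011,"z": -0.0012,"ax": 1.76,"ay": -1.72,"az": 9.67,"grip": 0.5},{"x": -0.001,"y": -0.003,"z": 0.05,"ax": 1.76,"ay": -1.72,"az": 9.67,"grip": 0.5},{"x": -0.002,"y": -0.004,"z": 0.09,"ax": 1.76,"ay": -1.72,"az": 9.67,"grip": 0.5},{"x": -0.0025,"y": -0.0047,"z": 0.1077,"ax": 1.76,"ay": -1.72,"az": 9.67,"grip": 0.5},{"x": -0.0025,"y": -0.0047,"z": 0.1077,"ax": 1.76,"ay": -1.72,"az": 9.67,"grip": 0.5}]'

```text
time: 24.9
tool_pos: [556.3, -12.7, 110.9]
orientation: [0.985, -0.017, -0.174, -0.004]
force: [0.4, -0.1, -2.1]
finger_gap: 55.8
grasp_force: 30.0
```

```bash
cat > st.py <<'E'
from h import *
s=bot.observe(); print("bed",Rb.inv().apply(s["tool_pos"]-bedp[:3]).round(1),"F",Rb.inv().apply(s["force"]).round(1),"R",(Rb.inv()*R.from_quat(s["orientation"])*R.from_euler('x',180,degrees=True)).as_rotvec(degrees=True).round(2), s["finger_gap"],s["grasp_force"])
E
python3 st.py
```

```text
bed [-20.    1.   33.8] F [ 1.1 -0.1 -1.8] R [-0.07  0.    0.5 ] 55.83736580755361 29.99411255121231
```

Request:
jog_arm --deltas '[{"x": 0.004,"y": 0.0015,"z": 0,"ax": 0,"ay": 0,"az": 0,"grip": 0.5},{"x": 0.007,"y": 0.0015,"z": 0.002,"ax": 0,"ay": 0,"az": -0.5,"grip": 0.5},{"x": 0.0085,"y": 0.0015,"z": 0.004,"ax": 0,"ay": 0,"az": -0.5,"grip": 0.5},{"x": 0.0085,"y": 0.0015,"z": 0.005,"ax": 0,"ay": 0,"az": -0.5,"grip": 0.5},{"x": 0.0085,"y": 0.0015,"z": 0.005,"ax": 0,"ay": 0,"az": -0.5,"grip": 0.5}]'

```text
time: 25.52
tool_pos: [562.0, -14.5, 103.9]
orientation: [0.985, -0.014, -0.175, -0.005]
force: [-8.1, -0.1, 6.1]
finger_gap: 55.8
grasp_force: 30.0
```

```bash
python3 st.py
```

```text
bed [-12.1  -0.6  29.2] F [-9.7 -0.5  2.9] R [-0.06  0.12  0.91] 55.75128301013618 30.00231832265854
```

Request:
jog_arm --deltas '[{"x": -0.0005,"y": 0,"z": 0,"ax": 0,"ay": 0,"az": 0.9,"grip": 0.5},{"x": -0.0005,"y": 0,"z": 0.001,"ax": 0,"ay": 0,"az": 0.9,"grip": 0.5},{"x": -0.0005,"y": 0,"z": 0.0015,"ax": 0,"ay": 0,"az": 0.9,"grip": 0.5}]'

```text
time: 25.9
tool_pos: [561.7, -14.6, 102.2]
orientation: [0.985, -0.022, -0.173, -0.003]
force: [-3.2, -0.2, 4.6]
finger_gap: 55.7
grasp_force: 30.0
```

```bash
python3 st.py
```

```text
bed [-11.8  -0.6  27.5] F [-4.5 -0.4  3.3] R [-0.06 -0.01  0.01] 55.69189901496311 29.999998211860657
```

Request:
jog_arm --deltas '[{"x": 0,"y": 0,"z": 0.0005,"ax": 0,"ay": 0,"az": 0,"grip": 0.65},{"x": 0,"y": 0,"z": 0.0005,"ax": 0,"ay": 0,"az": 0,"grip": 0.76},{"x": 0,"y": 0,"z": 0,"ax": 0,"ay": 0,"az": 0,"grip": 0.76},{"x": 0,"y": 0,"z": 0,"ax": 0,"ay": 0,"az": 0,"grip": 0.76},{"x": -0.001,"y": 0,"z": -0.03,"ax": 0,"ay": 0,"az": 0,"grip": 0.76},{"x": -0.001,"y": 0,"z": -0.08,"ax": 0,"ay": 0,"az": 0,"grip": 0.8},{"x": -0.001,"y": 0,"z": -0.13,"ax": 0,"ay": 0,"az": 0,"grip": 0.82},{"x": -0.001,"y": 0,"z": -0.13,"ax": 0,"ay": 0,"az": 0,"grip": 0.82}]'

```text
time: 26.9
tool_pos: [607.9, -16.5, 228.2]
orientation: [0.985, -0.022, -0.17, -0.003]
force: [0.5, 0.6, 0.1]
finger_gap: 75.0
grasp_force: 0.0
```

```bash
python3 stack.py s2 2; python3 -c "
from h import *
grasp(499,144.2,-48.2)"
```

```text
tan rect bed [-13.   9.] [72. 94.] 90.0 time 26.9 tool bed [-11.4  -0.5 161.7]
  56 ..............................................
  51 ..............................................
  46 ..............................................
  41 ..............................................
  36 ..............................................
  31 ................##############................
  26 .........############################.........
  21 .........############################.........
  16 .........############################.........
  11 .........######.................#####.........
   6 .........######.................#####.........
   1 .........######.................#####.........
  -4 .........######.................#####.........
  -9 .........######.................#####.........
 -14 .........######.................#####.........
 -19 .........######.................#####.........
 -24 .........######.................#####.........
 -29 .........###############.############.........
 -34 .........############################.........
 -39 ..............................................
 -44 ..............................................
 -49 .#............................................
 -54 ..............................................
 -59 ..............................................
x -0.0767 y -0.1651 z 0.1506 | ax 7.95 ay 18.71 az 45.19 | rows 4.6
x -0.0432 y -0.1652 z 0.2438 | ax 7.95 ay 18.71 az 45.19 | rows 4.8
```

```bash
python3 -c "
from h import *
grasp(499,144.2,-48.2,z=18)"
```

```text
x -0.0767 y -0.1651 z 0.1506 | ax 7.95 ay 18.71 az 45.19 | rows 4.6
x -0.0456 y -0.1652 z 0.2372 | ax 7.95 ay 18.71 az 45.19 | rows 4.7
```

Request:
jog_arm --deltas '[{"x": -0.02,"y": -0.035,"z": 0.01,"ax": 1.6,"ay": 3.7,"az": 9,"grip": 0.8},{"x": -0.04,"y": -0.07,"z": 0.02,"ax": 3.2,"ay": 7.5,"az": 18,"grip": 0.8},{"x": -0.06,"y": -0.105,"z": 0.05,"ax": 4.8,"ay": 11.2,"az": 27,"grip": 0.8},{"x": -0.07,"y": -0.14,"z": 0.09,"ax": 6.4,"ay": 15,"az": 36,"grip": 0.8},{"x": -0.0767,"y": -0.1651,"z": 0.13,"ax": 7.95,"ay": 18.71,"az": 45.19,"grip": 0.8},{"x": -0.0767,"y": -0.1651,"z": 0.1506,"ax": 7.95,"ay": 18.71,"az": 45.19,"grip": 0.8},{"x": -0.0767,"y": -0.1651,"z": 0.1506,"ax": 7.95,"ay": 18.71,"az": 45.19,"grip": 0.8},{"x": -0.0767,"y": -0.1651,"z": 0.1506,"ax": 7.95,"ay": 18.71,"az": 45.19,"grip": 0.8}]'

```text
time: 27.95
tool_pos: [489.5, 153.8, 109.4]
orientation: [0.913, -0.408, -0.001, 0.0]
force: [-0.2, -0.4, 0.4]
finger_gap: 72.5
grasp_force: 0.0
```

```bash
python3 cart.py c4|grep blob; python3 -c "
from h import *
grasp(499,144.2,-48.2,z=18)"
```

```text
blob [232. 321.] 4735 rect [498.6 144.7] [56.4 77.8] 41.9 label None [498.6 144.7] [56.4 77.8] 41.9
blob [241.  88.] 7122 rect [626.2 271.2] [78.6 58. ] 25.1 label [239.8  76.9] [634.3 275.9] [41.6 35.8] 24.8
x 0.0002 y -0.0004 z -0.0002 | ax 0.06 ay 0.10 az -0.03 | rows 0.0
x 0.0004 y -0.0005 z 0.0918 | ax 0.06 ay 0.10 az -0.03 | rows 1.5
```

Request:
jog_arm --deltas '[{"x": 0,"y": -0.0005,"z": 0.05,"ax": 0,"ay": 0,"az": 0,"grip": 0.8},{"x": 0,"y": -0.0005,"z": 0.08,"ax": 0,"ay": 0,"az": 0,"grip": 0.8},{"x": 0,"y": -0.0005,"z": 0.091,"ax": 0,"ay": 0,"az": 0,"grip": 0.8},{"x": 0,"y": -0.0005,"z": 0.091,"ax": 0,"ay": 0,"az": 0,"grip": 0.7},{"x": 0,"y": -0.0005,"z": 0.091,"ax": 0,"ay": 0,"az": 0,"grip": 0.5},{"x": 0,"y": -0.0005,"z": 0.091,"ax": 0,"ay": 0,"az": 0,"grip": 0.5},{"x": 0,"y": -0.0005,"z": 0.091,"ax": 0,"ay": 0,"az": 0,"grip": 0.5},{"x": 0,"y": -0.0005,"z": 0.091,"ax": 0,"ay": 0,"az": 0,"grip": 0.5}]'

```text
time: 29.05
tool_pos: [490.0, 154.5, 19.3]
orientation: [0.913, -0.408, -0.001, -0.0]
force: [-1.6, -2.1, 9.9]
finger_gap: 55.7
grasp_force: 30.0
```

```bash
python3 -c "
from h import *
s=bot.observe();print(s['tool_pos']);place(s['tool_pos'][2]-7,2,lift=220)"
```

```text
[490.02450754 154.53438757  19.26147144]
x -0.0003 y 0.0001 z -0.2007 | ax 0.00 ay 0.00 az 0.00 | rows 3.2
x 0.2021 y 0.0293 z -0.2211 | ax -7.98 ay -18.85 az -45.17 | rows 4.8
x 0.1761 y 0.0559 z -0.1186 | ax -7.98 ay -18.85 az -45.17 | rows 4.6
```

Request:
jog_arm --deltas '[{"x": 0,"y": 0,"z": -0.06,"ax": 0,"ay": 0,"az": 0,"grip": 0.5},{"x": 0,"y": 0,"z": -0.12,"ax": 0,"ay": 0,"az": 0,"grip": 0.5},{"x": 0,"y": 0,"z": -0.18,"ax": 0,"ay": 0,"az": 0,"grip": 0.5},{"x": 0.03,"y": 0.005,"z": -0.225,"ax": -1.6,"ay": -3.8,"az": -9,"grip": 0.5},{"x": 0.075,"y": 0.01,"z": -0.23,"ax": -3.2,"ay": -7.6,"az": -18,"grip": 0.5},{"x": 0.12,"y": 0.018,"z": -0.23,"ax": -4.8,"ay": -11.4,"az": -27,"grip": 0.5},{"x": 0.165,"y": 0.025,"z": -0.225,"ax": -6.4,"ay": -15.1,"az": -36,"grip": 0.5},{"x": 0.2021,"y": 0.0293,"z": -0.2211,"ax": -7.98,"ay": -18.85,"az": -45.17,"grip": 0.5},{"x": 0.2021,"y": 0.0293,"z": -0.2211,"ax": -7.98,"ay": -18.85,"az": -45.17,"grip": 0.5},{"x": 0.2021,"y": 0.0293,"z": -0.2211,"ax": -7.98,"ay": -18.85,"az": -45.17,"grip": 0.5}]'

```text
time: 30.3
tool_pos: [602.3, -15.6, 239.0]
orientation: [0.984, -0.023, -0.174, -0.004]
force: [-0.2, 0.8, -0.6]
finger_gap: 55.6
grasp_force: 30.0
```

```bash
python3 st.py; python3 -c "
from h import *
go(onbed(-20,-.3,63))"
```

```text
bed [-2.050e+01  1.000e-01  1.699e+02] F [-0.   0.8 -0.6] R [-0.01  0.09 -0.1 ] 55.556864155059905 29.99285191297531
x 0.0006 y 0.0004 z 0.1069 | ax 0.01 ay 0.09 az -0.10 | rows 1.7
```

Request:
jog_arm --deltas '[{"x": 0.0006,"y": 0.0004,"z": 0.05,"ax": 0,"ay": 0,"az": 0,"grip": 0.5},{"x": 0.0006,"y": 0.0004,"z": 0.09,"ax": 0,"ay": 0,"az": 0,"grip": 0.5},{"x": 0.0006,"y": 0.0004,"z": 0.107,"ax": 0,"ay": 0,"az": 0,"grip": 0.5},{"x": 0.0006,"y": 0.0004,"z": 0.107,"ax": 0,"ay": 0,"az": 0,"grip": 0.5},{"x": 0.0046,"y": 0.0004,"z": 0.107,"ax": 0,"ay": 0,"az": 0,"grip": 0.5},{"x": 0.0075,"y": 0.0004,"z": 0.109,"ax": 0,"ay": 0,"az": 0,"grip": 0.5},{"x": 0.009,"y": 0.0004,"z": 0.111,"ax": 0,"ay": 0,"az": 0,"grip": 0.5},{"x": 0.009,"y": 0.0004,"z": 0.1125,"ax": 0,"ay": 0,"az": 0,"grip": 0.5},{"x": 0.009,"y": 0.0004,"z": 0.1125,"ax": 0,"ay": 0,"az": 0,"grip": 0.5}]'

```text
time: 31.42
tool_pos: [571.8, -15.0, 131.5]
orientation: [0.984, -0.022, -0.176, -0.004]
force: [-13.1, 0.6, 10.3]
finger_gap: 55.6
grasp_force: 30.0
```

```bash
python3 st.py
```

```text
bed [-12.3  -0.6  58.5] F [-15.9   0.    5.2] R [-0.03  0.28 -0.02] 55.61214673574974 30.00122308731079
```

Request:
jog_arm --deltas '[{"x": -0.001,"y": 0,"z": 0.001,"ax": 0,"ay": 0,"az": 0,"grip": 0.5},{"x": -0.001,"y": 0,"z": 0.002,"ax": 0,"ay": 0,"az": 0,"grip": 0.5},{"x": -0.001,"y": 0,"z": 0.002,"ax": 0,"ay": 0,"az": 0,"grip": 0.5}]'

```text
time: 31.8
tool_pos: [571.1, -15.0, 129.9]
orientation: [0.984, -0.022, -0.175, -0.004]
force: [-7.7, 1.0, 6.4]
finger_gap: 55.8
grasp_force: 30.0
```

```bash
python3 st.py
```

```text
bed [-12.4  -0.6  56.7] F [-9.4  0.7  3.3] R [-0.03  0.14 -0.02] 55.822125744879436 30.000661611557007
```

Request:
jog_arm --deltas '[{"x": -0.0005,"y": 0,"z": 0.001,"ax": 0,"ay": 0,"az": 0,"grip": 0.5},{"x": -0.0005,"y": 0,"z": 0.001,"ax": 0,"ay": 0,"az": 0,"grip": 0.65},{"x": -0.0005,"y": 0,"z": 0.0005,"ax": 0,"ay": 0,"az": 0,"grip": 0.76},{"x": -0.0005,"y": 0,"z": 0,"ax": 0,"ay": 0,"az": 0,"grip": 0.76},{"x": -0.0005,"y": 0,"z": 0,"ax": 0,"ay": 0,"az": 0,"grip": 0.76},{"x": -0.001,"y": 0,"z": -0.03,"ax": 0,"ay": 0,"az": 0,"grip": 0.76},{"x": -0.001,"y": 0,"z": -0.08,"ax": 0,"ay": 0,"az": 0,"grip": 0.8},{"x": -0.001,"y": 0,"z": -0.13,"ax": 0,"ay": 0,"az": 0,"grip": 0.82},{"x": -0.001,"y": 0,"z": -0.13,"ax": 0,"ay": 0,"az": 0,"grip": 0.82}]'

```text
time: 32.92
tool_pos: [617.1, -17.0, 254.5]
orientation: [0.985, -0.022, -0.171, -0.003]
force: [-0.1, 0.1, -0.4]
finger_gap: 74.3
grasp_force: 0.0
```

```bash
python3 stack.py s3 3|grep -v '\.\.\.\.\.\.\.\.\.\.\.\.\.\.\.\.\.\.\.\.\.\.\.\.\.\.\.\.\.\.\.\.\.\.\.\.\.\.\.\.'; python3 -c "
from h import *
grasp(625.8,271,25.1)"
```

```text
tan rect bed [-0.5  0. ] [54. 75.] 90.0 time 32.92 tool bed [-11.8  -0.6 189.7]
  36 .................############.................
  31 ................###############...............
  26 .........######.................#####.........
  21 .........######.................#####.........
  16 .........######.................#####.........
  11 .........######.................#####.........
   6 .........######.................#####.........
   1 .........######.................#####.........
  -4 .........######.................#####.........
  -9 .........######.................#####.........
 -14 .........############################.........
 -19 .........############################.........
 -24 .........############################.........
 -29 .........############################.........
 -34 .........############################.........
 -39 .....................####.....................
x 0.0353 y -0.2821 z 0.1383 | ax -4.78 ay 19.57 az -27.37 | rows 5.1
x 0.0691 y -0.2822 z 0.2313 | ax -4.78 ay 19.57 az -27.37 | rows 5.9
```

Request:
jog_arm --deltas '[{"x": 0.005,"y": -0.05,"z": 0,"ax": -0.8,"ay": 3.3,"az": -4.6,"grip": 0.82},{"x": 0.01,"y": -0.1,"z": 0.01,"ax": -1.6,"ay": 6.6,"az": -9.2,"grip": 0.82},{"x": 0.015,"y": -0.15,"z": 0.03,"ax": -2.4,"ay": 9.9,"az": -13.8,"grip": 0.82},{"x": 0.02,"y": -0.2,"z": 0.06,"ax": -3.2,"ay": 13.2,"az": -18.4,"grip": 0.82},{"x": 0.03,"y": -0.25,"z": 0.1,"ax": -4,"ay": 16.4,"az": -23,"grip": 0.82},{"x": 0.0353,"y": -0.2821,"z": 0.138,"ax": -4.78,"ay": 19.57,"az": -27.37,"grip": 0.82},{"x": 0.0353,"y": -0.2821,"z": 0.138,"ax": -4.78,"ay": 19.57,"az": -27.37,"grip": 0.82},{"x": 0.0353,"y": -0.2821,"z": 0.138,"ax": -4.78,"ay": 19.57,"az": -27.37,"grip": 0.82}]'

```text
time: 33.98
tool_pos: [612.5, 265.1, 108.8]
orientation: [0.976, 0.217, -0.002, -0.0]
force: [1.0, 0.2, -0.7]
finger_gap: 74.7
grasp_force: 0.0
```

```bash
python3 cart.py c5|grep blob; python3 -c "
from h import *
grasp(625.8,271,25.1)"
```

```text
blob [189. 322.] 1337 rect [651.8 283.4] [19.9 55.5] 24.1 label None [651.8 283.4] [19.9 55.5] 24.1
blob [262. 312.] 1288 rect [599.4 267.3] [26.8 41.3] 25.1 label None [599.4 267.3] [26.8 41.3] 25.1
blob [290. 106.] 1832 rect [510.8 406.4] [37.2 70.2] 36.7 label [295.5 117.4] [507.4 394.8] [ 7.1 18.9] 25.1
x 0.0007 y -0.0004 z -0.0001 | ax -0.07 ay 0.09 az -0.09 | rows 0.0
x 0.0008 y -0.0003 z 0.0989 | ax -0.07 ay 0.09 az -0.09 | rows 1.6
```

Request:
jog_arm --deltas '[{"x": 0.0008,"y": -0.0003,"z": 0.05,"ax": 0,"ay": 0,"az": 0,"grip": 0.82},{"x": 0.0008,"y": -0.0003,"z": 0.085,"ax": 0,"ay": 0,"az": 0,"grip": 0.82},{"x": 0.0008,"y": -0.0003,"z": 0.097,"ax": 0,"ay": 0,"az": 0,"grip": 0.82},{"x": 0.0008,"y": -0.0003,"z": 0.097,"ax": 0,"ay": 0,"az": 0,"grip": 0.7},{"x": 0.0008,"y": -0.0003,"z": 0.097,"ax": 0,"ay": 0,"az": 0,"grip": 0.5},{"x": 0.0008,"y": -0.0003,"z": 0.097,"ax": 0,"ay": 0,"az": 0,"grip": 0.5},{"x": 0.0008,"y": -0.0003,"z": 0.097,"ax": 0,"ay": 0,"az": 0,"grip": 0.5},{"x": 0.0008,"y": -0.0003,"z": 0.097,"ax": 0,"ay": 0,"az": 0,"grip": 0.5}]'

```text
time: 35.08
tool_pos: [614.2, 266.4, 13.7]
orientation: [0.976, 0.217, -0.0, -0.0]
force: [-0.6, -3.3, 8.5]
finger_gap: 55.7
grasp_force: 30.0
```

```bash
python3 -c "
from h import *
s=bot.observe();print(s['tool_pos']);place(s['tool_pos'][2]-7,3,lift=240)"
```

```text
[614.22210076 266.40602331  13.73359578]
x -0.0000 y -0.0002 z -0.2263 | ax 0.00 ay 0.00 az 0.00 | rows 3.6
x -0.1248 y 0.2532 z -0.2420 | ax 4.77 ay -19.59 az 27.37 | rows 5.9
x -0.1578 y 0.2360 z -0.1396 | ax 4.77 ay -19.59 az 27.37 | rows 5.1
```

Request:
jog_arm --deltas '[{"x": 0,"y": 0,"z": -0.06,"ax": 0,"ay": 0,"az": 0,"grip": 0.5},{"x": 0,"y": 0,"z": -0.12,"ax": 0,"ay": 0,"az": 0,"grip": 0.5},{"x": 0,"y": 0,"z": -0.18,"ax": 0,"ay": 0,"az": 0,"grip": 0.5},{"x": -0.02,"y": 0.04,"z": -0.22,"ax": 0.7,"ay": -3,"az": 4,"grip": 0.5},{"x": -0.045,"y": 0.09,"z": -0.25,"ax": 1.6,"ay": -6.5,"az": 9,"grip": 0.5},{"x": -0.07,"y": 0.14,"z": -0.255,"ax": 2.5,"ay": -10.5,"az": 14.5,"grip": 0.5},{"x": -0.095,"y": 0.19,"z": -0.25,"ax": 3.5,"ay": -14.5,"az": 20,"grip": 0.5},{"x": -0.12,"y": 0.24,"z": -0.245,"ax": 4.77,"ay": -19.59,"az": 27.37,"grip": 0.5},{"x": -0.1248,"y": 0.2532,"z": -0.242,"ax": 4.77,"ay": -19.59,"az": 27.37,"grip": 0.5},{"x": -0.1248,"y": 0.2532,"z": -0.242,"ax": 4.77,"ay": -19.59,"az": 27.37,"grip": 0.5}]'

```text
time: 36.33
tool_pos: [608.1, -16.5, 254.1]
orientation: [0.984, -0.022, -0.174, -0.004]
force: [-0.0, 0.6, -0.8]
finger_gap: 55.7
grasp_force: 30.0
```

```bash
python3 st.py; python3 -c "
from h import *
go(onbed(-20,-.3,79.5))"
```

```text
bed [-20.1  -0.5 186.2] F [ 0.2  0.6 -0.8] R [-0.02  0.09 -0.03] 55.65487876888051 29.98364746570587
x 0.0003 y -0.0002 z 0.1067 | ax 0.02 ay 0.09 az -0.03 | rows 1.7
```

Request:
jog_arm --deltas '[{"x": 0,"y": 0,"z": 0.05,"ax": 0,"ay": 0,"az": 0,"grip": 0.5},{"x": 0,"y": 0,"z": 0.09,"ax": 0,"ay": 0,"az": 0,"grip": 0.5},{"x": 0,"y": 0,"z": 0.1065,"ax": 0,"ay": 0,"az": 0,"grip": 0.5},{"x": 0,"y": 0,"z": 0.1065,"ax": 0,"ay": 0,"az": 0,"grip": 0.5},{"x": 0.004,"y": 0,"z": 0.1065,"ax": 0,"ay": 0,"az": 0,"grip": 0.5},{"x": 0.007,"y": 0,"z": 0.1085,"ax": 0,"ay": 0,"az": 0,"grip": 0.5},{"x": 0.008,"y": 0,"z": 0.111,"ax": 0,"ay": 0,"az": 0,"grip": 0.5},{"x": 0.008,"y": 0,"z": 0.1125,"ax": 0,"ay": 0,"az": 0,"grip": 0.5},{"x": 0.008,"y": 0,"z": 0.113,"ax": 0,"ay": 0,"az": 0,"grip": 0.5},{"x": 0.008,"y": 0,"z": 0.113,"ax": 0,"ay": 0,"az": 0,"grip": 0.5}]'

```text
time: 37.58
tool_pos: [576.4, -14.8, 145.9]
orientation: [0.984, -0.022, -0.176, -0.004]
force: [-8.8, 0.2, 6.7]
finger_gap: 55.5
grasp_force: 30.0
```

```bash
python3 st.py
```

```text
bed [-13.   -0.2  73.7] F [-10.5  -0.2   3.3] R [-0.04  0.24 -0.01] 55.548103845374534 29.993639588356018
```

Contact with the backstop; lower slightly and release.

Request:
jog_arm --deltas '[{"x": -0.0005,"y": 0,"z": 0.001,"ax": 0,"ay": 0,"az": 0,"grip": 0.5},{"x": -0.0005,"y": 0,"z": 0.0015,"ax": 0,"ay": 0,"az": 0,"grip": 0.5},{"x": -0.0005,"y": 0,"z": 0.0015,"ax": 0,"ay": 0,"az": 0,"grip": 0.65},{"x": -0.0005,"y": 0,"z": 0.001,"ax": 0,"ay": 0,"az": 0,"grip": 0.76},{"x": -0.0005,"y": 0,"z": 0,"ax": 0,"ay": 0,"az": 0,"grip": 0.76},{"x": -0.0005,"y": 0,"z": 0,"ax": 0,"ay": 0,"az": 0,"grip": 0.76},{"x": -0.001,"y": 0,"z": -0.03,"ax": 0,"ay": 0,"az": 0,"grip": 0.76},{"x": -0.001,"y": 0,"z": -0.08,"ax": 0,"ay": 0,"az": 0,"grip": 0.8},{"x": -0.001,"y": 0,"z": -0.13,"ax": 0,"ay": 0,"az": 0,"grip": 0.82},{"x": -0.001,"y": 0,"z": -0.13,"ax": 0,"ay": 0,"az": 0,"grip": 0.82}]'

```text
time: 38.83
tool_pos: [623.1, -16.8, 271.2]
orientation: [0.985, -0.022, -0.172, -0.003]
force: [-0.3, -0.2, -0.4]
finger_gap: 74.8
grasp_force: 0.0
```

```bash
python3 stack.py s4 4|grep -v '\.\.\.\.\.\.\.\.\.\.\.\.\.\.\.\.\.\.\.\.\.\.\.\.\.\.\.\.\.\.\.\.\.\.\.\.\.\.\.\.'; python3 -c "
from h import *
grasp(492.7,390.5,90)"
```

```text
tan rect bed [1.  0.5] [55. 78.] 90.0 time 38.83 tool bed [-1.190e+01 -1.000e-01  2.074e+02]
  36 .................############.................
  31 .........############################.........
  26 .........#####..................#####.........
  21 .........#####..................#####.........
  16 .........#####..................#####.........
  11 .........#####..................#####.........
   6 .........#####..................#####.........
   1 .........#####..................#####.........
  -4 .........#####..................#####.........
  -9 .........#####..................#####.........
 -14 .........############################.........
 -19 .........############################.........
 -24 .........############################.........
 -29 .........############################.........
 -34 .........############################.........
 -39 ..#..................####.....................
x -0.0833 y -0.3882 z 0.1989 | ax -16.07 ay 15.45 az -91.53 | rows 8.8
x -0.0495 y -0.3883 z 0.2919 | ax -16.07 ay 15.45 az -91.53 | rows 8.8
```

Request:
jog_arm --deltas '[{"x": -0.01,"y": -0.045,"z": 0.01,"ax": -1.8,"ay": 1.7,"az": -10,"grip": 0.82},{"x": -0.02,"y": -0.09,"z": 0.02,"ax": -3.6,"ay": 3.4,"az": -20,"grip": 0.82},{"x": -0.03,"y": -0.14,"z": 0.035,"ax": -5.4,"ay": 5.2,"az": -30.5,"grip": 0.82},{"x": -0.04,"y": -0.19,"z": 0.05,"ax": -7.2,"ay": 6.9,"az": -41,"grip": 0.82},{"x": -0.05,"y": -0.24,"z": 0.08,"ax": -9,"ay": 8.6,"az": -51,"grip": 0.82},{"x": -0.06,"y": -0.29,"z": 0.11,"ax": -10.8,"ay": 10.3,"az": -61,"grip": 0.82},{"x": -0.07,"y": -0.34,"z": 0.14,"ax": -12.5,"ay": 12,"az": -71,"grip": 0.82},{"x": -0.08,"y": -0.38,"z": 0.17,"ax": -14.3,"ay": 13.8,"az": -81,"grip": 0.82},{"x": -0.0833,"y": -0.3882,"z": 0.199,"ax": -16.07,"ay": 15.45,"az": -91.53,"grip": 0.82},{"x": -0.0833,"y": -0.3882,"z": 0.199,"ax": -16.07,"ay": 15.45,"az": -91.53,"grip": 0.82}]'

```text
time: 40.12
tool_pos: [488.2, 376.4, 106.3]
orientation: [0.707, 0.707, -0.004, -0.002]
force: [-0.1, -0.1, 0.5]
finger_gap: 74.6
grasp_force: 0.0
```

```bash
python3 cart.py c6|grep blob; python3 -c "
from h import *
grasp(492.7,390.5,90)"
```

```text
blob [200. 329.] 2890 rect [492.6 413.6] [31.3 56.9] 87.2 label [219.3 342. ] [503.7 399.7] [12.   3.8] 0.1
x 0.0005 y 0.0013 z -0.0008 | ax -0.23 ay 0.04 az -0.25 | rows 0.0
x 0.0005 y 0.0017 z 0.0982 | ax -0.23 ay 0.04 az -0.25 | rows 1.6
```

Request:
jog_arm --deltas '[{"x": 0.0005,"y": 0.001,"z": 0.05,"ax": 0,"ay": 0,"az": 0,"grip": 0.82},{"x": 0.0005,"y": 0.001,"z": 0.085,"ax": 0,"ay": 0,"az": 0,"grip": 0.82},{"x": 0.0005,"y": 0.001,"z": 0.097,"ax": 0,"ay": 0,"az": 0,"grip": 0.82},{"x": 0.0005,"y": 0.001,"z": 0.097,"ax": 0,"ay": 0,"az": 0,"grip": 0.7},{"x": 0.0005,"y": 0.001,"z": 0.097,"ax": 0,"ay": 0,"az": 0,"grip": 0.5},{"x": 0.0005,"y": 0.001,"z": 0.097,"ax": 0,"ay": 0,"az": 0,"grip": 0.5},{"x": 0.0005,"y": 0.001,"z": 0.097,"ax": 0,"ay": 0,"az": 0,"grip": 0.5},{"x": 0.0005,"y": 0.001,"z": 0.097,"ax": 0,"ay": 0,"az": 0,"grip": 0.5}]'

```text
time: 41.22
tool_pos: [493.0, 378.6, 13.7]
orientation: [0.707, 0.707, 0.0, -0.001]
force: [1.1, -2.4, 8.1]
finger_gap: 56.0
grasp_force: 29.9
```

```bash
python3 -c "
from h import *
s=bot.observe();print(s['tool_pos']);place(s['tool_pos'][2]-7,4,lift=260)"
```

```text
[493.0388549  378.62359323  13.69769097]
x 0.0004 y -0.0002 z -0.2463 | ax 0.00 ay 0.00 az 0.00 | rows 3.9
x -0.3946 y 0.1231 z -0.2631 | ax 16.03 ay -15.46 az 91.52 | rows 8.8
x -0.3931 y 0.0859 z -0.1607 | ax 16.03 ay -15.46 az 91.52 | rows 8.8
```

Request:
jog_arm --deltas '[{"x": 0,"y": 0,"z": -0.06,"ax": 0,"ay": 0,"az": 0,"grip": 0.5},{"x": 0,"y": 0,"z": -0.12,"ax": 0,"ay": 0,"az": 0,"grip": 0.5},{"x": -0.02,"y": 0.005,"z": -0.18,"ax": 1.8,"ay": -1.7,"az": 10,"grip": 0.5},{"x": -0.06,"y": 0.02,"z": -0.22,"ax": 3.5,"ay": -3.4,"az": 20,"grip": 0.5},{"x": -0.11,"y": 0.035,"z": -0.25,"ax": 5.3,"ay": -5.1,"az": 30,"grip": 0.5},{"x": -0.16,"y": 0.05,"z": -0.265,"ax": 7,"ay": -6.8,"az": 40.3,"grip": 0.5},{"x": -0.21,"y": 0.065,"z": -0.27,"ax": 8.9,"ay": -8.6,"az": 50.8,"grip": 0.5},{"x": -0.26,"y": 0.08,"z": -0.27,"ax": 10.7,"ay": -10.3,"az": 61,"grip": 0.5},{"x": -0.31,"y": 0.1,"z": -0.27,"ax": 12.5,"ay": -12,"az": 71,"grip": 0.5},{"x": -0.355,"y": 0.11,"z": -0.268,"ax": 14.2,"ay": -13.7,"az": 81.2,"grip": 0.5}]'

```text
time: 42.48
tool_pos: [603.4, 21.3, 280.6]
orientation: [0.985, 0.066, -0.158, -0.003]
force: [-0.1, 0.5, -1.3]
finger_gap: 55.7
grasp_force: 29.9
```

```bash
python3 -c "
from h import *
s=bot.observe();print(s['finger_gap']);go(onbed(-20,-.3,209),onbed(-20,-.3,101.5))"
```

```text
55.712043993376206
x 0.0085 y 0.0394 z 0.0015 | ax 1.82 ay -1.68 az 9.96 | rows 1.0
x 0.0056 y 0.0357 z 0.1089 | ax 1.82 ay -1.68 az 9.96 | rows 1.8
```

Request:
jog_arm --deltas '[{"x": 0.0085,"y": 0.0394,"z": 0.0015,"ax": 1.82,"ay": -1.68,"az": 9.96,"grip": 0.5},{"x": 0.0085,"y": 0.0394,"z": 0.0015,"ax": 1.82,"ay": -1.68,"az": 9.96,"grip": 0.5},{"x": 0.007,"y": 0.0377,"z": 0.05,"ax": 1.82,"ay": -1.68,"az": 9.96,"grip": 0.5},{"x": 0.006,"y": 0.0363,"z": 0.09,"ax": 1.82,"ay": -1.68,"az": 9.96,"grip": 0.5},{"x": 0.0056,"y": 0.0357,"z": 0.108,"ax": 1.82,"ay": -1.68,"az": 9.96,"grip": 0.5},{"x": 0.0056,"y": 0.0357,"z": 0.108,"ax": 1.82,"ay": -1.68,"az": 9.96,"grip": 0.5},{"x": 0.0056,"y": 0.0357,"z": 0.108,"ax": 1.82,"ay": -1.68,"az": 9.96,"grip": 0.5}]'

```text
time: 43.35
tool_pos: [580.4, -13.2, 176.0]
orientation: [0.985, -0.019, -0.173, -0.004]
force: [0.2, -0.3, -0.4]
finger_gap: 55.7
grasp_force: 30.0
```

```bash
python3 st.py;  python3 -c "
from h import *
go(onbed(-12.5,-.3,96))"
```

```text
bed [-19.6   1.6 103.2] F [ 0.3 -0.3 -0.3] R [-0.07 -0.11  0.38] 55.72072878461834 29.950798451900482
x 0.0070 y 0.0020 z 0.0072 | ax 0.07 ay -0.11 az 0.38 | rows 0.2
```

Request:
jog_arm --deltas '[{"x": 0,"y": 0.002,"z": 0.001,"ax": 0,"ay": 0,"az": 0.38,"grip": 0.5},{"x": 0.004,"y": 0.002,"z": 0.002,"ax": 0,"ay": 0,"az": 0.38,"grip": 0.5},{"x": 0.0065,"y": 0.002,"z": 0.004,"ax": 0,"ay": 0,"az": 0.38,"grip": 0.5},{"x": 0.0078,"y": 0.002,"z": 0.006,"ax": 0,"ay": 0,"az": 0.38,"grip": 0.5},{"x": 0.0078,"y": 0.002,"z": 0.0075,"ax": 0,"ay": 0,"az": 0.38,"grip": 0.5},{"x": 0.0078,"y": 0.002,"z": 0.0075,"ax": 0,"ay": 0,"az": 0.38,"grip": 0.5}]'

```text
time: 44.1
tool_pos: [584.1, -15.4, 165.0]
orientation: [0.985, -0.022, -0.174, -0.003]
force: [1.7, 0.1, 4.0]
finger_gap: 56.1
grasp_force: 30.0
```

```bash
python3 st.py
```

```text
bed [-12.2  -0.5  94.2] F [0.2 0.1 4.3] R [-0.06 -0.01 -0.02] 56.11852192113142 29.95266169309616
```

Request:
jog_arm --deltas '[{"x": 0.001,"y": 0,"z": -0.0005,"ax": 0,"ay": 0,"az": 0,"grip": 0.5},{"x": 0.0018,"y": 0,"z": -0.0005,"ax": 0,"ay": 0,"az": 0,"grip": 0.5},{"x": 0.0018,"y": 0,"z": -0.0005,"ax": 0,"ay": 0,"az": 0,"grip": 0.5}]'

```text
time: 44.48
tool_pos: [585.3, -15.5, 164.5]
orientation: [0.984, -0.022, -0.174, -0.003]
force: [-4.1, 0.4, 3.7]
finger_gap: 55.9
grasp_force: 29.9
```

```bash
python3 st.py
```

```text
bed [-11.   -0.5  94.2] F [-5.1  0.2  2.1] R [-0.06  0.09 -0.03] 55.86411255903366 29.9492284655571
```

Request:
jog_arm --deltas '[{"x": 0,"y": 0,"z": 0,"ax": 0,"ay": 0,"az": 0,"grip": 0.65},{"x": 0,"y": 0,"z": 0,"ax": 0,"ay": 0,"az": 0,"grip": 0.76},{"x": 0,"y": 0,"z": 0,"ax": 0,"ay": 0,"az": 0,"grip": 0.76},{"x": 0,"y": 0,"z": 0,"ax": 0,"ay": 0,"az": 0,"grip": 0.76},{"x": -0.001,"y": 0,"z": -0.03,"ax": 0,"ay": 0,"az": 0,"grip": 0.76},{"x": -0.001,"y": 0,"z": -0.08,"ax": 0,"ay": 0,"az": 0,"grip": 0.7},{"x": -0.001,"y": 0,"z": -0.12,"ax": 0,"ay": 0,"az": 0,"grip": 0.6},{"x": -0.001,"y": 0,"z": -0.12,"ax": 0,"ay": 0,"az": 0,"grip": 0.5}]'

```text
time: 45.48
tool_pos: [627.7, -17.3, 280.5]
orientation: [0.985, -0.022, -0.171, -0.003]
force: [0.0, -0.7, -0.9]
finger_gap: 47.7
grasp_force: 0.0
```

```bash
python3 stack.py s5 5|grep -v '\.\.\.\.\.\.\.\.\.\.\.\.\.\.\.\.\.\.\.\.\.\.\.\.\.\.\.\.\.\.\.\.\.\.\.\.\.\.\.\.'; python3 -c "
from h import *
go(((460,-400,240),frame(0)))"
```

```text
tan rect bed [2.5 9. ] [72. 79.] 90.0 time 45.48 tool bed [-10.7  -0.4 217.7]
  41 ..................##########..................
  36 ..........###########################.........
  31 .........############################.........
  26 .........############################.........
  21 .........############################.........
  16 .........############################.........
  11 .........######.................#####.........
   6 .........#####..................#####.........
   1 .........######.................#####.........
  -4 .........#####..................#####.........
  -9 .........#####..................#####.........
 -14 .........#####..................#####.........
 -19 .........######.................#####.........
 -24 .........######.................#####.........
 -29 #........######.............##.######.........
 -34 .........############################.........
x -0.1270 y 0.3898 z 0.0874 | ax -0.37 ay 19.90 az -2.54 | rows 6.7
```

View pics/s5.png

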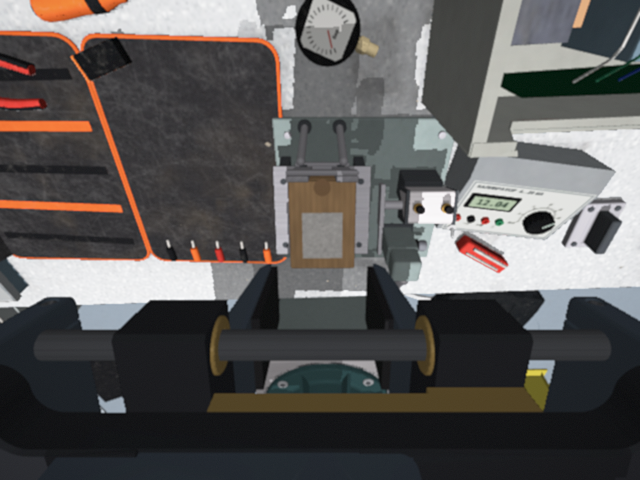

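Request:
jog_arm --deltas '[{"x": -0.015,"y": 0.05,"z": 0,"ax": 0,"ay": 2.5,"az": -0.3,"grip": 0.45},{"x": -0.03,"y": 0.1,"z": 0.005,"ax": -0.1,"ay": 5,"az": -0.6,"grip": 0.45},{"x": -0.05,"y": 0.155,"z": 0.01,"ax": -0.1,"ay": 8,"az": -1,"grip": 0.45},{"x": -0.07,"y": 0.21,"z": 0.02,"ax": -0.2,"ay": 11,"az": -1.4,"grip": 0.45},{"x": -0.09,"y": 0.265,"z": 0.04,"ax": -0.3,"ay": 14,"az": -1.8,"grip": 0.45},{"x": -0.11,"y": 0.32,"z": 0.06,"ax": -0.3,"ay": 17,"az": -2.2,"grip": 0.45},{"x": -0.127,"y": 0.37,"z": 0.08,"ax": -0.37,"ay": 19.9,"az": -2.54,"grip": 0.45},{"x": -0.127,"y": 0.39,"z": 0.087,"ax": -0.37,"ay": 19.9,"az": -2.54,"grip": 0.45},{"x": -0.127,"y": 0.39,"z": 0.087,"ax": -0.37,"ay": 19.9,"az": -2.54,"grip": 0.45}]'

```text
time: 46.65
tool_pos: [458.7, -400.5, 238.5]
orientation: [1.0, -0.001, -0.002, -0.001]
force: [0.0, 0.5, -0.1]
finger_gap: 40.9
grasp_force: 0.0
```

```bash
cat > fol.py <<'E'
from h import *
import sys,pickle
n=sys.argv[1]; s=bot.observe(); c=capture("wrist"); save(c,n); pickle.dump((s,c),open(n+".pkl","wb"))
for d in regions_of("follower_grip",c)[:2]:
    m=d["mask"]; print(d["p"],d["centre"],m.sum())
    v=c["image"].max(2)
    pts=np.array([onz(c,(y,x),12,s)[:2] for y,x in np.argwhere(m)],np.float32); r=cv2.minAreaRect(pts); print("plate",np.round(r[0],1),np.round(r[1],1),round(r[2],1))
    er=cv2.erode(m.astype(np.uint8),np.ones((5,5)))>0
    for th in(60,80,100):
        dk=(er&(v<th)).astype(np.uint8); dk=cv2.morphologyEx(dk,cv2.MORPH_OPEN,np.ones((5,5)))
        if dk.sum()<50: continue
        pts=np.array([onz(c,(y,x),42,s)[:2] for y,x in np.argwhere(dk)],np.float32); r=cv2.minAreaRect(pts); print("grip",th,dk.sum(),np.round(r[0],1),np.round(r[1],1),round(r[2],1))
E
python3 fol.py f1; python3 - <<'E'
import cv2; im=cv2.imread("pics/f1.png"); cv2.imwrite("pics/f1v.png",im)
E
```

```text
0.61 [196.0, 319.4] 3075
plate [ 472.4 -398.7] [56.1 77. ] 89.9
grip 60 80 [ 474.2 -399.8] [10.9  7.7] 89.9
grip 80 365 [ 485.5 -399.2] [34.6 11.9] 0.1
grip 100 644 [ 476.8 -399.2] [37.3 60.3] 89.9
```

View pics/f1v.png

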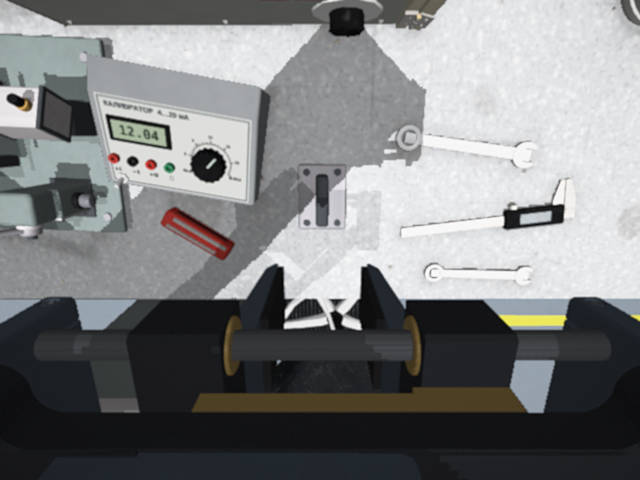

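```bash
python3 -c "
from h import *
go(((466.5,-399,80),frame(0)),((466.5,-399,17),frame(0)))"
```

```text
x 0.0072 y -0.0001 z 0.1593 | ax -0.06 ay 0.18 az 0.03 | rows 2.6
x 0.0074 y -0.0001 z 0.2223 | ax -0.06 ay 0.18 az 0.03 | rows 3.6
```

Request:
jog_arm --deltas '[{"x": 0.0072,"y": 0,"z": 0.06,"ax": 0,"ay": 0,"az": 0,"grip": 0.45},{"x": 0.0072,"y": 0,"z": 0.12,"ax": 0,"ay": 0.1,"az": 0,"grip": 0.45},{"x": 0.0072,"y": 0,"z": 0.16,"ax": 0,"ay": 0.1,"az": 0,"grip": 0.45},{"x": 0.0072,"y": 0,"z": 0.2,"ax": 0,"ay": 0.1,"az": 0,"grip": 0.45},{"x": 0.0074,"y": 0,"z": 0.22,"ax": 0,"ay": 0.1,"az": 0,"grip": 0.45},{"x": 0.0074,"y": 0,"z": 0.22,"ax": 0,"ay": 0.1,"az": 0,"grip": 0.2},{"x": 0.0074,"y": 0,"z": 0.22,"ax": 0,"ay": 0.1,"az": 0,"grip": 0},{"x": 0.0074,"y": 0,"z": 0.22,"ax": 0,"ay": 0.1,"az": 0,"grip": 0},{"x": 0.0074,"y": 0,"z": 0.22,"ax": 0,"ay": 0.1,"az": 0,"grip": 0},{"x": 0.0074,"y": 0,"z": 0.22,"ax": 0,"ay": 0.1,"az": 0,"grip": 0}]'

```text
time: 48.0
tool_pos: [467.1, -400.8, 21.3]
orientation: [1.0, -0.0, 0.001, 0.001]
force: [0.1, 2.5, 9.2]
finger_gap: 13.7
grasp_force: 30.0
```

```bash
python3 -c "
from h import *
s=bot.observe();p=s['tool_pos'];print(p)
go(((p[0],p[1],320),frame(0)),((610,-60,320),frame(-2.5,20)),onbed(-14,0,p[2]+110+80))"
```

```text
[ 467.06780013 -400.76148986   21.29085615]
x 0.0003 y 0.0003 z -0.2987 | ax 0.06 ay -0.06 az -0.00 | rows 4.8
x 0.1432 y -0.3405 z -0.2989 | ax 0.49 ay -20.06 az 2.46 | rows 7.6
x 0.1556 y -0.3839 z -0.2546 | ax 0.50 ay -20.06 az 2.51 | rows 7.8
```

Request:
jog_arm --deltas '[{"x": 0,"y": 0,"z": -0.06,"ax": 0,"ay": 0,"az": 0,"grip": 0},{"x": 0,"y": 0,"z": -0.12,"ax": 0,"ay": 0,"az": 0,"grip": 0},{"x": 0,"y": 0,"z": -0.18,"ax": 0,"ay": 0,"az": 0,"grip": 0},{"x": 0,"y": -0.01,"z": -0.24,"ax": 0,"ay": 0,"az": 0,"grip": 0},{"x": 0.015,"y": -0.04,"z": -0.28,"ax": 0,"ay": -2,"az": 0.2,"grip": 0},{"x": 0.035,"y": -0.09,"z": -0.298,"ax": 0.1,"ay": -5,"az": 0.6,"grip": 0},{"x": 0.057,"y": -0.14,"z": -0.298,"ax": 0.2,"ay": -8,"az": 1,"grip": 0},{"x": 0.079,"y": -0.19,"z": -0.298,"ax": 0.3,"ay": -11,"az": 1.4,"grip": 0},{"x": 0.1,"y": -0.24,"z": -0.298,"ax": 0.35,"ay": -14,"az": 1.7,"grip": 0},{"x": 0.122,"y": -0.29,"z": -0.298,"ax": 0.45,"ay": -17,"az": 2.1,"grip": 0}]'

```text
time: 49.25
tool_pos: [588.7, -108.5, 318.4]
orientation: [0.989, -0.018, -0.148, -0.004]
force: [1.0, -0.1, -2.9]
finger_gap: 14.0
grasp_force: 30.0
```

```bash
python3 st.py; python3 stack.py s6 5|head -1;python3 -c "
from h import *
go(onbed(-14,-.2,210),onbed(-14,-.2,140))"
```

```text
bed [-56.5 -93.2 241.4] F [ 1.9 -0.1 -2.4] R [-0.02 -2.92  0.42] 14.027480523077546 29.998620450496674
tan rect bed [-11.   -8.5] [73. 98.] 90.0 time 49.25 tool bed [-56.5 -93.2 241.4]
x 0.0398 y -0.0877 z 0.0336 | ax -0.06 ay -2.79 az 0.54 | rows 1.6
x 0.0364 y -0.0877 z 0.1035 | ax -0.06 ay -2.79 az 0.54 | rows 2.2
```

Request:
jog_arm --deltas '[{"x": 0.02,"y": -0.045,"z": 0.015,"ax": 0,"ay": -1.4,"az": 0.3,"grip": 0},{"x": 0.0398,"y": -0.0877,"z": 0.0336,"ax": -0.06,"ay": -2.79,"az": 0.54,"grip": 0},{"x": 0.0398,"y": -0.0877,"z": 0.0336,"ax": -0.06,"ay": -2.79,"az": 0.54,"grip": 0},{"x": 0.0398,"y": -0.0877,"z": 0.0336,"ax": -0.06,"ay": -2.79,"az": 0.54,"grip": 0},{"x": 0.038,"y": -0.0877,"z": 0.07,"ax": -0.06,"ay": -2.79,"az": 0.54,"grip": 0},{"x": 0.0364,"y": -0.0877,"z": 0.1035,"ax": -0.06,"ay": -2.79,"az": 0.54,"grip": 0},{"x": 0.0364,"y": -0.0877,"z": 0.1035,"ax": -0.06,"ay": -2.79,"az": 0.54,"grip": 0}]'

```text
time: 50.18
tool_pos: [594.6, -23.4, 207.6]
orientation: [0.985, -0.023, -0.173, -0.003]
force: [0.6, 0.1, -2.7]
finger_gap: 13.6
grasp_force: 30.0
```

```bash
python3 st.py
```

```text
bed [-16.6  -8.  138. ] F [ 1.5  0.2 -2.4] R [-0.03 -0.03 -0.17] 13.614152712959392 29.999426901340485
```

Request:
jog_arm --deltas '[{"x": 0.002,"y": -0.004,"z": 0,"ax": 0,"ay": 0,"az": -0.2,"grip": 0},{"x": 0.004,"y": -0.0078,"z": 0.001,"ax": 0,"ay": 0,"az": -0.2,"grip": 0},{"x": 0.006,"y": -0.0078,"z": 0.003,"ax": 0,"ay": 0,"az": -0.2,"grip": 0},{"x": 0.008,"y": -0.0078,"z": 0.004,"ax": 0,"ay": 0,"az": -0.2,"grip": 0},{"x": 0.009,"y": -0.0078,"z": 0.005,"ax": 0,"ay": 0,"az": -0.2,"grip": 0},{"x": 0.009,"y": -0.0078,"z": 0.005,"ax": 0,"ay": 0,"az": -0.2,"grip": 0}]'

```text
time: 50.92
tool_pos: [603.3, -15.1, 200.5]
orientation: [0.985, -0.021, -0.172, -0.004]
force: [0.5, 0.3, -3.4]
finger_gap: 13.5
grasp_force: 30.0
```

```bash
python3 st.py
```

```text
bed [ -6.4   0.7 134.1] F [ 1.7  0.4 -3. ] R [-0.05 -0.16  0.09] 13.455204118171743 29.999346435070038
```

Request:
jog_arm --deltas '[{"x": 0,"y": 0.0007,"z": 0.002,"ax": 0,"ay": 0,"az": 0,"grip": 0},{"x": 0.0015,"y": 0.0007,"z": 0.002,"ax": 0,"ay": 0,"az": 0,"grip": 0},{"x": 0.0015,"y": 0.0007,"z": 0.002,"ax": 0,"ay": 0,"az": 0,"grip": 0}]'

```text
time: 51.3
tool_pos: [603.7, -15.8, 198.2]
orientation: [0.985, -0.021, -0.173, -0.004]
force: [-3.3, 0.0, -2.2]
finger_gap: 13.7
grasp_force: 30.0
```

```bash
python3 st.py
```

```text
bed [ -5.1   0.  132.1] F [-2.3 -0.1 -3.2] R [-0.05 -0.12  0.09] 13.74528188195566 30.00018149614334
```

Request:
jog_arm --deltas '[{"x": 0.0003,"y": 0,"z": 0.001,"ax": 0,"ay": 0,"az": 0,"grip": 0},{"x": 0.0003,"y": 0,"z": 0.002,"ax": 0,"ay": 0,"az": 0,"grip": 0},{"x": 0.0003,"y": 0,"z": 0.002,"ax": 0,"ay": 0,"az": 0,"grip": 0}]'

```text
time: 51.68
tool_pos: [603.4, -15.7, 197.0]
orientation: [0.985, -0.021, -0.173, -0.004]
force: [-5.4, -0.2, 7.3]
finger_gap: 14.1
grasp_force: 30.0
```

```bash
python3 st.py
```

```text
bed [-5.100e+00  1.000e-01  1.309e+02] F [-7.5 -0.4  5. ] R [-0.05 -0.12  0.09] 14.137836334403381 30.00204473733902
```

Seated on the stack and against the backstop. Release and retract.

Request:
jog_arm --deltas '[{"x": 0,"y": 0,"z": 0,"ax": 0,"ay": 0,"az": 0,"grip": 0.15},{"x": 0,"y": 0,"z": 0,"ax": 0,"ay": 0,"az": 0,"grip": 0.35},{"x": 0,"y": 0,"z": 0,"ax": 0,"ay": 0,"az": 0,"grip": 0.4},{"x": 0,"y": 0,"z": 0,"ax": 0,"ay": 0,"az": 0,"grip": 0.4},{"x": 0,"y": 0,"z": -0.03,"ax": 0,"ay": 0,"az": 0,"grip": 0.4},{"x": 0,"y": 0,"z": -0.08,"ax": 0,"ay": 0,"az": 0,"grip": 0.4},{"x": 0,"y": 0,"z": -0.13,"ax": 0,"ay": 0,"az": 0,"grip": 0.4},{"x": 0,"y": 0,"z": -0.13,"ax": 0,"ay": 0,"az": 0,"grip": 0.4}]'

```text
time: 52.68
tool_pos: [650.0, -17.7, 322.3]
orientation: [0.985, -0.021, -0.169, -0.003]
force: [0.5, 0.1, 0.2]
finger_gap: 36.8
grasp_force: 0.0
```

```bash
python3 - <<'E'
from h import *
import pickle
s=bot.observe(); c=capture("wrist"); save(c,"s7"); pickle.dump((s,c),open("s7.pkl","wb"))
m=regions_of("follower_grip",c)[0]; print(m["p"],m["centre"])
def ob(rc,z):
    o,d=ray(c,rc,s); o=Rb.inv().apply(o-bedp[:3]); d=Rb.inv().apply(d); return (o+d*(z-o[2])/d[2])[:2]
pts=np.array([ob(rc,122) for rc in np.argwhere(m["mask"])],np.float32); r=cv2.minAreaRect(pts); print(np.round(r[0],1),np.round(r[1],1),r[2])
cv2.imwrite("pics/s7c.png",cv2.resize(c["image"][100:330,180:460],None,fx=2.5,fy=2.5,interpolation=3)[:,:,::-1])
# roller now at +0.6: world
psi=bedp[3]; print(s["tool_pos"])
go(((437,-52,330),frame(0)),((437,-52,119),frame(0)))
E
```

```text
0.62 [224.2, 321.1]
[0.2 1. ] [76.2 55.7] 0.0498545877635479
[650.03729358 -17.69346667 322.30619235]
x -0.2005 y 0.0434 z 0.0598 | ax -0.40 ay 19.81 az -2.41 | rows 3.4
x -0.1290 y 0.0433 z 0.2583 | ax -0.40 ay 19.81 az -2.41 | rows 4.7
```

View pics/s7c.png

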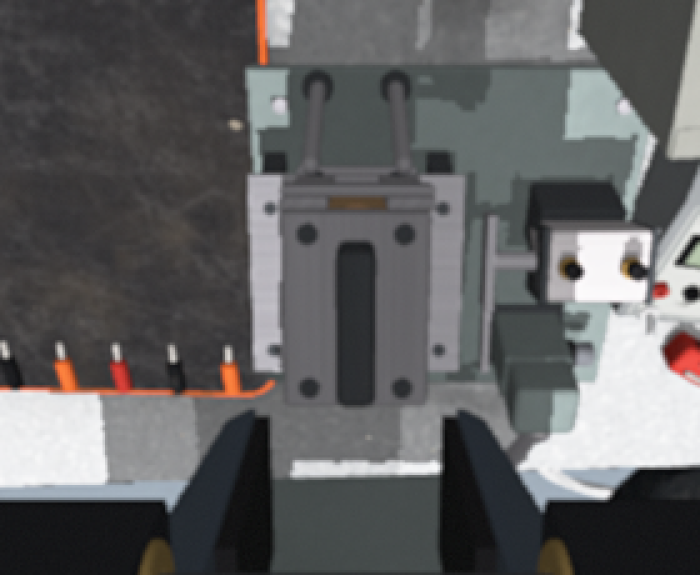

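Request:
jog_arm --deltas '[{"x": -0.05,"y": 0.005,"z": 0.01,"ax": -0.1,"ay": 5,"az": -0.6,"grip": 0},{"x": -0.1,"y": 0.012,"z": 0.025,"ax": -0.2,"ay": 10,"az": -1.2,"grip": 0},{"x": -0.15,"y": 0.022,"z": 0.04,"ax": -0.3,"ay": 15,"az": -1.8,"grip": 0},{"x": -0.2005,"y": 0.032,"z": 0.0598,"ax": -0.4,"ay": 19.8,"az": -2.4,"grip": 0},{"x": -0.2005,"y": 0.032,"z": 0.0598,"ax": -0.4,"ay": 19.8,"az": -2.4,"grip": 0},{"x": -0.2005,"y": 0.032,"z": 0.0598,"ax": -0.4,"ay": 19.8,"az": -2.4,"grip": 0},{"x": -0.2005,"y": 0.032,"z": 0.0598,"ax": -0.4,"ay": 19.8,"az": -2.4,"grip": 0}]'

```text
time: 53.65
tool_pos: [438.5, -40.6, 329.8]
orientation: [1.0, -0.0, -0.001, -0.0]
force: [0.7, 0.8, -0.3]
finger_gap: 0.6
grasp_force: 0.0
```

```bash
python3 - <<'E'
from h import *
c=capture("scene"); im=c["image"][200:240,385:425].max(2); q=np.argwhere(im<45); print(len(q), q.mean(0)+[200,385] if len(q) else None)
go(((437,-42,119),frame(0)))
E
```

```text
47 [225.40425532 392.0212766 ]
x -0.0011 y 0.0015 z 0.2108 | ax -0.02 ay 0.11 az -0.00 | rows 3.4
```

Request:
jog_arm --deltas '[{"x": -0.001,"y": 0.0015,"z": 0.06,"ax": 0,"ay": 0,"az": 0,"grip": 0},{"x": -0.001,"y": 0.0015,"z": 0.12,"ax": 0,"ay": 0,"az": 0,"grip": 0},{"x": -0.001,"y": 0.0015,"z": 0.17,"ax": 0,"ay": 0,"az": 0,"grip": 0},{"x": -0.001,"y": 0.0015,"z": 0.211,"ax": 0,"ay": 0,"az": 0,"grip": 0},{"x": -0.001,"y": 0.0015,"z": 0.211,"ax": 0,"ay": 0,"az": 0,"grip": 0},{"x": -0.001,"y": 0.0015,"z": 0.211,"ax": 0,"ay": 0,"az": 0,"grip": 0}]'

```text
time: 54.45
tool_pos: [437.6, -42.2, 120.2]
orientation: [1.0, -0.0, 0.0, 0.0]
force: [0.2, 0.3, -0.2]
finger_gap: 0.3
grasp_force: 0.0
```

Request:
jog_arm --deltas '[{"x": 0,"y": 0.01,"z": 0,"ax": 0,"ay": 0,"az": 0,"grip": 0},{"x": 0,"y": 0.015,"z": 0,"ax": 0,"ay": 0,"az": 0,"grip": 0},{"x": 0,"y": 0.02,"z": 0,"ax": 0,"ay": 0,"az": 0,"grip": 0},{"x": 0,"y": 0.025,"z": 0,"ax": 0,"ay": 0,"az": 0,"grip": 0},{"x": 0,"y": 0.03,"z": 0,"ax": 0,"ay": 0,"az": 0,"grip": 0},{"x": 0,"y": 0.034,"z": 0,"ax": 0,"ay": 0,"az": 0,"grip": 0},{"x": 0,"y": 0.034,"z": 0,"ax": 0,"ay": 0,"az": 0,"grip": 0}]'

```text
time: 55.32
tool_pos: [436.4, -76.4, 119.2]
orientation: [1.0, -0.0, -0.0, -0.0]
force: [0.6, 1.8, 0.6]
finger_gap: 0.7
grasp_force: 0.4
```

Request:
jog_arm --deltas '[{"x": 0,"y": 0.004,"z": 0,"ax": 0,"ay": 0,"az": 0,"grip": 0},{"x": 0,"y": 0.008,"z": 0,"ax": 0,"ay": 0,"az": 0,"grip": 0},{"x": 0,"y": 0.012,"z": 0,"ax": 0,"ay": 0,"az": 0,"grip": 0},{"x": 0,"y": 0.016,"z": 0,"ax": 0,"ay": 0,"az": 0,"grip": 0},{"x": 0,"y": 0.019,"z": 0,"ax": 0,"ay": 0,"az": 0,"grip": 0},{"x": 0,"y": 0.022,"z": 0,"ax": 0,"ay": 0,"az": 0,"grip": 0},{"x": 0,"y": 0.025,"z": 0,"ax": 0,"ay": 0,"az": 0,"grip": 0},{"x": 0,"y": 0.027,"z": 0,"ax": 0,"ay": 0,"az": 0,"grip": 0},{"x": 0,"y": 0.027,"z": 0,"ax": 0,"ay": 0,"az": 0,"grip": 0}]'

```text
time: 56.45
tool_pos: [436.5, -103.2, 119.3]
orientation: [1.0, -0.0, -0.0, -0.0]
force: [0.8, 0.6, -0.5]
finger_gap: 0.4
grasp_force: 0.0
```

Request:
jog_arm --deltas '[{"x": 0,"y": -0.02,"z": 0,"ax": 0,"ay": 0,"az": 0,"grip": 0},{"x": 0,"y": -0.045,"z": 0,"ax": 0,"ay": 0,"az": 0,"grip": 0},{"x": 0,"y": -0.05,"z": -0.04,"ax": 0,"ay": 0,"az": 0,"grip": 0},{"x": 0,"y": -0.05,"z": -0.1,"ax": 0,"ay": 0,"az": 0,"grip": 0},{"x": 0,"y": -0.05,"z": -0.16,"ax": 0,"ay": 0,"az": 0,"grip": 0},{"x": 0,"y": -0.05,"z": -0.21,"ax": 0,"ay": 0,"az": 0,"grip": 0},{"x": 0,"y": -0.05,"z": -0.21,"ax": 0,"ay": 0,"az": 0,"grip": 0},{"x": 0,"y": -0.05,"z": -0.21,"ax": 0,"ay": 0,"az": 0,"grip": 0}]'

```text
time: 57.45
tool_pos: [436.2, -53.0, 328.6]
orientation: [1.0, -0.0, -0.0, -0.0]
force: [-0.2, 0.6, 0.2]
finger_gap: 0.2
grasp_force: 0.0
```

```bash
python3 look.py z1 roller_arm follower_grip; python3 - <<'E'
from h import *
import pickle
s,c=pickle.load(open("z1.pkl","rb"))
for th in(-.6,0,.6): print(th,proj(c,(446-1.3*np.sin(th),-113.5+54*np.sin(th),86.5+54*np.cos(th)),s).round(1))
im=c["image"][205:275,250:420].max(2)<40
k,l,st,ce=cv2.connectedComponentsWithStats(im.astype(np.uint8)); print([(st[i,4],(ce[i][::-1]+[205,250]).round(0)) for i in range(1,k) if st[i,4]>30])
m=regions_of("follower_grip",c)
Rbi=Rb.inv()
def ob(rc,z):
    o,d=ray(c,rc,s); o=Rbi.apply(o-bedp[:3]); d=Rbi.apply(d); return (o+d*(z-o[2])/d[2])[:2]
r=cv2.minAreaRect(np.array([ob(rc,122) for rc in np.argwhere(m[0]["mask"])],np.float32)); print(r)
sc=capture("scene"); d=regions_of("roller_arm",sc); print([(x["p"],x["centre"]) for x in d])
E
```

```text
[436.2 -53.  328.6] 57.45
roller_arm 0.87 [201.8 396.7] 455
roller_arm 0.54 [123.4 285.3] 339
follower_grip 0.58 [ 39.8 274.6] 5446
-0.6 [205.4 405.2]
0 [207.8 378.8]
0.6 [206.7 349.7]
[(np.int32(36), array([207., 400.])), (np.int32(46), array([268., 363.])), (np.int32(43), array([267., 381.])), (np.int32(34), array([265., 407.])), (np.int32(47), array([271., 318.])), (np.int32(53), array([271., 326.]))]
((-11.262554168701172, 0.4691505432128906), (65.23536682128906, 57.634246826171875), 2.482886791229248)
[(0.65, [221.1, 413.5]), (0.5, [220.6, 366.2])]
```

```bash
python3 - <<'E'
from h import *
for n in("scene","top"):
    c=capture(n); d=regions_of("follower_grip",c); print(n,[(round(x["p"],2),np.round(x["centre"],1)) for x in d],"plate mid exp",proj(c,onbed(0,0,122)[0]).round(1),"grip top",proj(c,onbed(0,0,152)[0]).round(1))
E
```

```text
scene [(0.57, array([221.8, 410.8]))] plate mid exp [185.5 335.5] grip top [173.7 333.2]
top [(0.59, array([220.9, 364.3]))] plate mid exp [219.7 366.8] grip top [210.3 368.4]
```

```bash
python3 -c "
from bench import bot
print(bot.finish_job())"
```

```text
the job is handed in; nothing more can be done
None
```

I handed the job in at about 58 s, with no verdict returned: the roller arm was parked first, all five cartons and the follower were stacked against the backstop, and the arm was then tipped back to feeding.

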